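Slide the loaded seed-jar tray into the balcony rack and latch it

ROBOT

A 6-joint arm with a two-finger parallel gripper is mounted at the origin on the work surface. World frame = base frame: x ahead of the robot, y to its left, z up, the work surface at z = 0. Lengths are in m, angles in rad, forces in N, time in s.
With the tool pointing down it reaches from about 0.425 to 0.95 m from the base axis. Payload 3.5 kg.
Tool frame: the origin (TCP) lies midway between the tips of the shut fingers; the grasp point (between the pads) lies 19 mm behind it; z points along the fingers, y is the line along which they close (so a half turn about z gives the same grasp; the last joint's range is limited). The gripper opens to 85 mm and grips with 20 to 120 N. Pads are 22 mm wide; open, the fingers measure 114 mm over their backs; the gripper's body (76 mm by 85 mm) begins 54 mm behind the grasp point. The pads swing forward as they close: fully open they stand 13 mm farther back than shut.
Start: joints at [1.179, 0.286, 1.577, -0, 1.279, -0.15], TCP at [0.162, 0.655, 0.198] pointing down, gripper open.
Joint ranges: [-2.77, 2.77], [-0.9, 2.22], [0.21, 2.48], [-1.53, 4.67], [0.24, 2.81], [-2.84, 2.84]. Speed limits (rad/s): [2.79, 2.79, 3.14, 3.14, 3.14, 3.14].

INTERFACE

Orientations are given as a unit quaternion [x, y, z, w].
In Python, from plant import ctrl gives the robot as it stands.
- The arm moves only by the tool move_arm, never from a script. Its argument "plan" is a list of rows, each an object of numbers: "x", "y", "z": the shift along the tool's x, y, z in m; "yaw": the turn about the tool's z in rad; "fingers": the closure, from 0 (fully open) to 1 (shut). In form: [{"x": .., "y": .., "z": .., "yaw": .., "fingers": ..}, ...]. A call has 1 to 5 rows; each row is the pose to reach, as a shift and turn from the pose commanded when the call began, along the tool's axes at that moment; what a row does not reach only later rows make up. A row lasts 1/10 s, in which the tool goes at most 50 mm and 8.59 degrees, less where a joint would pass 70% of its speed; a pose out of reach is approached as far as the arm can. A call with a gripper value outside its range is refused whole. The fingers move at their own pace and stop on an object; "force" is the grip in N (left out, the last holds). Time passes only in rows, so rows that repeat a pose let the fingers close. It gives the time, the measured TCP pose, the force, the opening and the grip force at its end, in the units of the state.
- ctrl.get_state(): the state, without advancing time (a new reading comes with each control period).
- ctrl.read_camera(name): name is "scene" or "top" or "wrist"; returns the picture (480x640x3 uint8, red, green, blue); there is no depth.
- ctrl.camera_model(name): a dict with "intrinsics" (3x3 intrinsics, pixels), "cam_to_world" (4x4, takes a point from camera to world coordinates); the wrist camera has in their place "tool_from_camera" (4x4, takes a point from camera to tool coordinates, whose origin is the TCP and whose axes are the flange's). Camera axes: x right, y up, looking along -z (the intrinsics and any distortion apply to the point x, -y, -z); pixel columns grow to the right and rows downward; lengths in m; the calibration is good to about 2 mm. A picture is of the moment at which its call begins: read the wrist's pose just before it. camera_model takes no time and is no camera call.
- ctrl.sign_off(): hands the job in; it is judged then, once.
The state is a dict: "time": time; "qpos": joint angles; "dq": joint speeds; "joint_efforts": joint torques, N m; "eef_pos": TCP position; "tcp_rot": TCP orientation; "contact_force": force on the tool from outside, world axes, zero at the start; "wrist_torque": the same for the moment, N m; "opening": opening from 0.0 (shut) to 1.0 (fully open); "finger_force": force on a finger pad.
Only numpy, scipy, OpenCV 4.12 (cv2) and the standard library are available. Lean on these libraries where they do the work, as an engineer would, in place of code of your own. Each camera call takes 0.05 s, during which the arm holds its last target. There are 200 camera calls.

TASK

Pick up the yellow tray with its two jars, set it on the sill of the white rack's empty bay and slide it lengthwise all the way in until you feel it press on the stop at the back; do not drop it or ram it. Then turn the red latch knob until its arm lies straight across the front of the tray. Keep both jars standing in the tray, and leave the brush, the peg hoop and the flower pot where they are.

Things in the scene. Friction and masses are not known exactly. Their poses are not given: they have to be found in the camera images.
- tray: (sizes in mm in all entries) yellow open tray, 140 long (its x) x 110 wide (its y), walls 30 high and 4 thick, with a carrying handle lengthwise over its middle, 220 g; the same either way round. Origin: centre of its underside.
- tray_handle (a point): middle of the tray's handle bar, 83 above the underside; the bar is 90 long (along tray x), 14 wide, and spans heights 70 to 96 above the underside; free below it to the jars' lids (54 above the underside)
- jar_a: amber jar with a white lid, diameter 38, 50 high, standing loose in one half of the tray (floor 4 thick). Origin: centre of its underside.
- jar_b: green jar with a white lid of the same size, standing loose in the other half of the tray
- rack: (sizes in mm in all entries) white fixed metal rack. Origin: at table level, middle of the mouth of its empty left bay; x points into the bay, y to the left. Bay floor 12 above the table, bay 115 wide between the walls. With the tray home its front is level with the mouth (x = 0) and its centre at x = 70, y = 0. The right bay (y -66 to -189) holds a drawer unit.
- stop: black rubber stop bar across the back of the bay, 24 high. Origin: on its front face (which looks to the mouth), at the level of the bay floor, x as the rack.
- latch_grip (a point): middle of the latch knob's grip bar, on its upright axis, 61 above the table, at rack x = -13, y = 140. Bar 50 long, 12 wide, in line with the arm, heights 40 to 72 above the table; round hub of diameter 44 below. Arm 12 wide, reaches 115 from the axis, heights 24 to 36. Site axes turn with the knob: the arm points along its -y.
- latch (a joint): latch angle in rad: 0 = closed, arm across the tray's front (pointing along rack -y); 1.57 = open, arm pointing out along rack -x. Closing turns counter-clockwise seen from above. Stiff to about 0.06 N m, stays where left.
- brush: red hard brush, 190 long, 50 wide, 30 high; bystander. Origin on the table under it.
- hoop: steel hoop with pegs, diameter about 145, 14 high, lying flat; bystander. Origin at its centre.
- pot: terracotta pot with a plant, diameter 88, 120 high; bystander. Origin under its centre.
- sill (a point): middle of the sill, on its top: the bay floor runs out in front of the mouth to rack x = -120, 12 above the table. Guide rails along it, tops 24 above the table, flare from 115 apart at the mouth to about 144 apart at x = -119.
- board_edge (a point): middle of the bay's upper edge: underside of the board over the bay, 117 above the table, at rack x = 0. The board spans rack y -197 to 66; green crates stand on it, flush in front, up to 211 above the table, so near the mouth the tool must lean back towards the robot.
Mind the look-alikes: they are no part of the job. There is more than one size of the tray; the job needs the middle-sized.

How it is judged:
By the outcome, as a careful person would: the job done as asked, in the order asked, and still so for the second after the job is handed in, with the robot touching nothing.
It also fails if it takes over 72 s, if anything falls off the work surface, if the arm or the gripper's body presses on something with over 40 N, if the wrist force passes 120 N, or if a joint passes its speed limit or range.

## Working session

There is one attempt and no reset: what is moved stays moved. The work goes in short steps, Python scripts to look and compute and a tool call to move; the robot and the scene stay as the last step left them, time stands still between calls to the robot, and variables do not carry over. Pictures are saved under pics/ and viewed, at most 10 in all, crops included, and the job is handed in when it is done.

Besides the shell and the picture viewer there is one more tool, called as name(argument=value, ...) on one line, values as JSON. move_arm: Moves the arm, as the interface text tells. Its arguments: {"type":"object","properties":{"plan":{"type":"array"},"force":{"type":"number"}},"required":["plan"]}

```bash
ls; mkdir -p pics; python3 - <<'E'
from plant import ctrl
import cv2,numpy as np
print(ctrl.get_state())
for n in("scene","top"):
    cv2.imwrite(f"pics/{n}0.png",ctrl.read_camera(n)[:,:,::-1])
    m=ctrl.camera_model(n);print(n,{k:(np.round(v,4).tolist() if not isinstance(v,str) else v) for k,v in m.items()})
m=ctrl.camera_model("wrist");print({k:np.round(v,4).tolist() for k,v in m.items()})
E
```

```text
pics
{'time': 0.0, 'qpos': array([ 1.17900479e+00,  2.87172898e-01,  1.57820027e+00, -4.09137701e-05,
        1.27856329e+00, -1.49977752e-01]), 'dq': array([-0.00109466,  0.00191035, -0.00149169, -0.00067949,  0.00136958,
       -0.00027353]), 'joint_efforts': array([ 5.75580816e-04, -4.05975723e+01, -2.92629665e+01, -9.76253182e-05,
        5.66947521e-03, -7.86776297e-07]), 'eef_pos': array([0.1613215 , 0.654681  , 0.19692983]), 'tcp_rot': array([ 1.20606570e-01,  9.92699693e-01, -1.13440813e-03, -2.94713588e-04]), 'contact_force': array([ 1.30254431,  0.30817173, -0.02076131]), 'wrist_torque': array([0.01159949, 0.00994816, 0.00592348]), 'finger_force': 0.0, 'opening': 1.0002578330928393}
scene {'intrinsics': [[598.6215, 0.0, 313.458], [0.0, 598.6215, 236.6057], [0.0, 0.0, 1.0]], 'cam_to_world': [[0.1462, -0.7015, 0.6975, 1.4572], [0.9893, 0.1028, -0.104, -0.1994], [0.0013, 0.7052, 0.709, 1.0656], [0.0, 0.0, 0.0, 1.0]]}
top {'intrinsics': [[483.3853, 0.0, 316.0305], [0.0, 483.3853, 236.3944], [0.0, 0.0, 1.0]], 'cam_to_world': [[0.0457, 0.9774, -0.2065, 0.2649], [-0.9989, 0.0456, -0.0053, -0.0834], [0.0042, 0.2065, 0.9784, 1.3918], [0.0, 0.0, 0.0, 1.0]]}
{'intrinsics': [[373.9337, 0.0, 316.8512], [0.0, 373.9337, 238.3131], [0.0, 0.0, 1.0]], 'tool_from_camera': [[-0.0012, 0.9567, 0.2911, 0.0737], [1.0, 0.0011, 0.0004, 0.0002], [0.0001, 0.2911, -0.9567, -0.1741], [0.0, 0.0, 0.0, 1.0]]}
```

View pics/scene0.png

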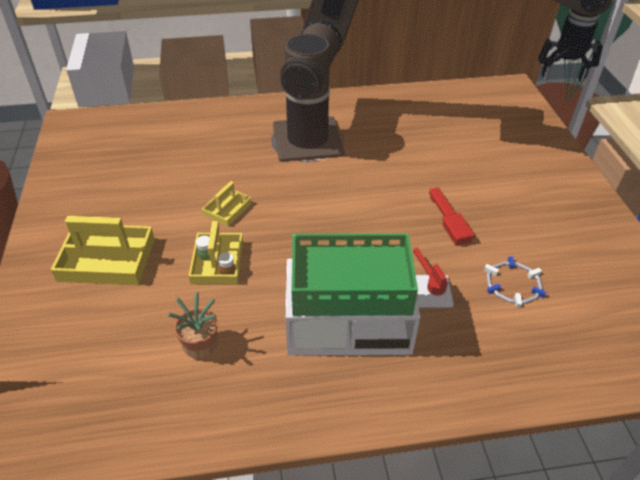

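View pics/top0.png

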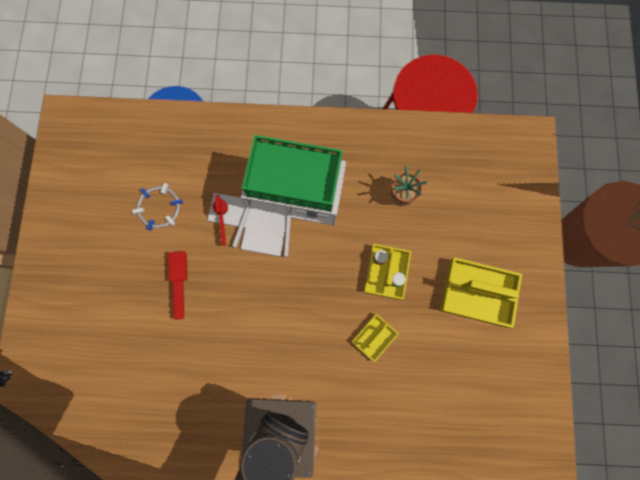

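The scene picture shows the middle-sized tray with both jars at (217,258), the rack with green crates at (352,290), the red knob at (435,285), and the gripper at the top right. In the top view the tray is at (388,272), the sill at (265,230), and the knob at (221,207) with its arm pointing down to (223,243), so it is open. Next I'll zoom in for measuring.

```bash
cat > h.py <<'E'
import numpy as np,cv2
from plant import ctrl
def ray(n,u,v):
    m=ctrl.camera_model(n);K=np.array(m["intrinsics"]);T=np.array(m["cam_to_world"])
    d=np.linalg.inv(K)@[u,v,1];return T[:3,3],T[:3,:3]@[d[0],-d[1],-d[2]]
def on(n,u,v,z):
    o,d=ray(n,u,v);return np.round(o+d*(z-o[2])/d[2],4)
def proj(n,p):
    m=ctrl.camera_model(n);K=np.array(m["intrinsics"]);T=np.array(m["cam_to_world"])
    c=T[:3,:3].T@(np.array(p)-T[:3,3]);q=K@[c[0],-c[1],-c[2]];return q[:2]/q[2]
E
python3 - <<'E'
import cv2,numpy as np
t=cv2.imread("pics/top0.png");s=cv2.imread("pics/scene0.png")
def c(i,x,y,w,h,W,H):return cv2.resize(i[y:y+h,x:x+w],(W,H),interpolation=cv2.INTER_CUBIC)
a=np.hstack([c(t,200,180,100,75,400,300),c(t,345,225,100,75,400,300)])
b=np.hstack([c(s,520,0,120,90,400,300),c(s,160,190,140,105,400,300)])
cv2.imwrite("pics/crop1.png",np.vstack([a,b]))
from h import *
# yellow blobs in top
hsv=cv2.cvtColor(t,cv2.COLOR_BGR2HSV)
m=cv2.inRange(hsv,(22,120,90),(35,255,255));n,l,st,ce=cv2.connectedComponentsWithStats(cv2.morphologyEx(m,cv2.MORPH_CLOSE,np.ones((3,3))))
for i in range(1,n):
    if st[i,4]>200:
        print(st[i],ce[i])
        p=np.argwhere(l==i)[:,::-1].astype(np.float32);r=cv2.minAreaRect(p);print([on("top",*q,.03).tolist() for q in cv2.boxPoints(r)],on("top",*r[0],.03))
for nm,lo,hi in(("white",(0,0,190),(180,45,255)),):
    m=cv2.inRange(hsv[225:300,345:445],lo,hi);n,l,st,ce=cv2.connectedComponentsWithStats(m)
    for i in range(1,n):
        if st[i,4]>20:print("lid",ce[i]+[345,225],on("top",*(ce[i]+[345,225]),.054))
E
```

```text
[ 364  244   48   56 1693] [387.05138807 272.15416421]
[[0.3967, -0.2153, 0.03], [0.5407, -0.2367, 0.03], [0.5255, -0.3525, 0.03], [0.3822, -0.3287, 0.03]] [ 0.4605 -0.2833  0.03  ]
[ 441  257   81   71 4051] [482.16267588 292.32238953]
[[0.3587, -0.4274, 0.03], [0.5132, -0.4669, 0.03], [0.4698, -0.6759, 0.03], [0.3174, -0.6319, 0.03]] [ 0.4138 -0.5506  0.03  ]
[ 352  314   46   48 1204] [374.51993355 337.41694352]
[[0.2605, -0.1826, 0.03], [0.3436, -0.2516, 0.03], [0.2897, -0.3184, 0.03], [0.208, -0.2492, 0.03]] [ 0.2751 -0.2504  0.03  ]
lid [398.59615385 278.51923077] [ 0.4384 -0.3109  0.054 ]
```

View pics/crop1.png

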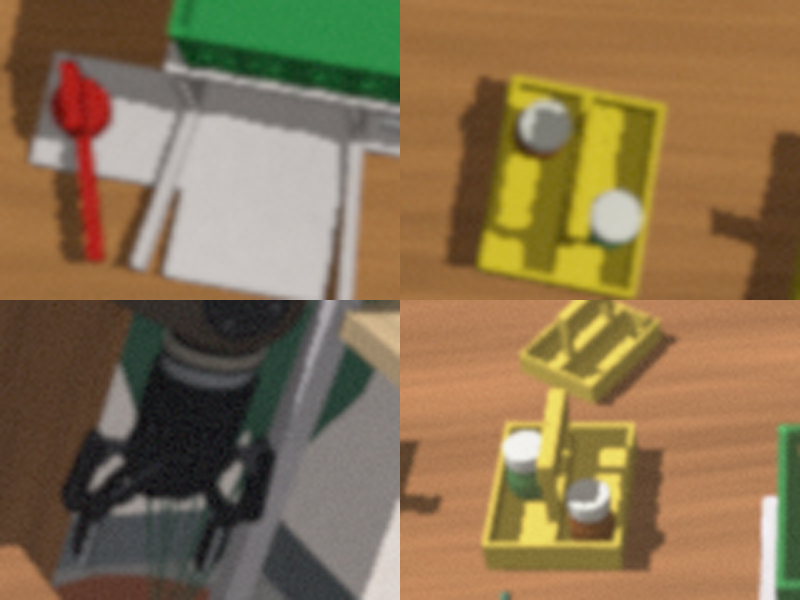

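The crops show the tray's long axis along the image's vertical, with handle edges and two lids near (136,57) and (215,118) within the crop. The knob is at top pixel (220,206), the arm tip at (224,244), and the sill front edge from (241,248) to (282,253). The gripper knuckles are wider than the tips when open.

```bash
python3 - <<'E'
from h import *
for nm,u,v,z in(("sillL",240.75,248.25,.012),("sillR",282,253.2,.012),("knob",220,206,.072),("armtip",223.75,244.3,.036),("boardL",241.5,197.5,.117),("boardR",290,205,.117),("railLend",235,246,.024),("railRend",287,255,.024),("railLmouth",247,203,.024)):
    print(nm,on("top",u,v,z))
print("scene knob",on("scene",437,280,.072))
s=ctrl.get_state();from scipy.spatial.transform import Rotation as R
print(R.from_quat(s["tcp_rot"]).as_matrix().round(3))
E
```

```text
sillL [0.5109 0.1406 0.012 ]
sillR [0.5019 0.0202 0.012 ]
knob [0.6185 0.1988 0.072 ]
armtip [0.5158 0.186  0.036 ]
boardL [0.6333 0.1325 0.117 ]
boardR [ 0.6182 -0.0015  0.117 ]
railLend [0.5145 0.1557 0.024 ]
railRend [0.4952 0.0047 0.024 ]
railLmouth [0.6442 0.1308 0.024 ]
scene knob [0.6511 0.1938 0.072 ]
[[-0.971  0.239 -0.001]
 [ 0.239  0.971 -0.002]
 [ 0.    -0.002 -1.   ]]
```

move_arm(plan=[{"x":-0.03,"y":-0.03,"z":-0.007},{"x":-0.062,"y":-0.06,"z":-0.013},{"x":-0.093,"y":-0.09,"z":-0.02},{"x":-0.123,"y":-0.12,"z":-0.026},{"x":-0.153,"y":-0.149,"z":-0.033}])

```text
validation failed for argument at $.pl...
```

move_arm(plan=[{"x":-0.03,"y":-0.03,"z":-0.007},{"x":-0.062,"y":-0.06,"z":-0.013},{"x":-0.093,"y":-0.09,"z":-0.02},{"x":-0.123,"y":-0.12,"z":-0.026},{"x":-0.153,"y":-0.149,"z":-0.033}])

```text
validation failed for argument at $.pl...
```

move_arm(plan=[{"x":-0.03,"y":-0.03,"z":-0.007,"yaw":-0.02},{"x":-0.062,"y":-0.06,"z":-0.013,"yaw":-0.05},{"x":-0.093,"y":-0.09,"z":-0.02,"yaw":-0.08},{"x":-0.123,"y":-0.12,"z":-0.026,"yaw":-0.11},{"x":-0.153,"y":-0.149,"z":-0.033,"yaw":-0.127}])

```text
validation failed for argument at $.pl...
```

move_arm(plan=[{"x":-0.03,"y":-0.03,"z":-0.007,"yaw":0,"fingers":0},{"x":-0.062,"y":-0.06,"z":-0.013,"yaw":0,"fingers":0},{"x":-0.093,"y":-0.09,"z":-0.02,"yaw":0,"fingers":0},{"x":-0.123,"y":-0.12,"z":-0.026,"yaw":0,"fingers":0},{"x":-0.153,"y":-0.149,"z":-0.033,"yaw":0,"fingers":0}])

```text
time: 0.6
eef_pos: [0.2748, 0.4722, 0.2308]
tcp_rot: [0.12, 0.993, -0.001, -0.0]
contact_force: [1.6, 0.8, 0.5]
opening: 1.004
finger_force: 0.0
```

move_arm(plan=[{"x":-0.03,"y":-0.03,"z":-0.007,"yaw":0,"fingers":0},{"x":-0.062,"y":-0.06,"z":-0.013,"yaw":0,"fingers":0},{"x":-0.093,"y":-0.09,"z":-0.02,"yaw":0,"fingers":0},{"x":-0.123,"y":-0.12,"z":-0.026,"yaw":0,"fingers":0},{"x":-0.153,"y":-0.149,"z":-0.033,"yaw":0,"fingers":0}])

```text
time: 1.1
eef_pos: [0.3875, 0.291, 0.2641]
tcp_rot: [0.121, 0.993, -0.0, -0.0]
contact_force: [0.5, 0.8, 0.3]
opening: 0.999
finger_force: 0.0
```

move_arm(plan=[{"x":-0.03,"y":-0.03,"z":-0.007,"yaw":-0.02,"fingers":0},{"x":-0.062,"y":-0.06,"z":-0.013,"yaw":-0.05,"fingers":0},{"x":-0.093,"y":-0.09,"z":-0.02,"yaw":-0.08,"fingers":0},{"x":-0.123,"y":-0.12,"z":-0.026,"yaw":-0.11,"fingers":0},{"x":-0.153,"y":-0.149,"z":-0.033,"yaw":-0.127,"fingers":0}])

```text
time: 1.6
eef_pos: [0.5005, 0.1097, 0.297]
tcp_rot: [0.057, 0.998, 0.0, -0.0]
contact_force: [0.1, 0.6, 0.8]
opening: 0.999
finger_force: 0.0
```

```bash
cat >> h.py <<'E'
from scipy.spatial.transform import Rotation as R
def wsave(f):
    s=ctrl.get_state();im=ctrl.read_camera("wrist");cv2.imwrite(f,im[:,:,::-1])
    T=np.eye(4);T[:3,:3]=R.from_quat(s["tcp_rot"]).as_matrix();T[:3,3]=s["eef_pos"]
    np.save(f+".npy",T@np.array(ctrl.camera_model("wrist")["tool_from_camera"]));return im
def won(f,u,v,z):
    T=np.load(f+".npy");K=np.array(ctrl.camera_model("wrist")["intrinsics"])
    d=np.linalg.inv(K)@[u,v,1];d=T[:3,:3]@[d[0],-d[1],-d[2]];return np.round(T[:3,3]+d*(z-T[2,3])/d[2],4)
E
python3 -c "
from h import *
wsave('pics/w1.png')"
```

```text
(no output)
```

View pics/w1.png

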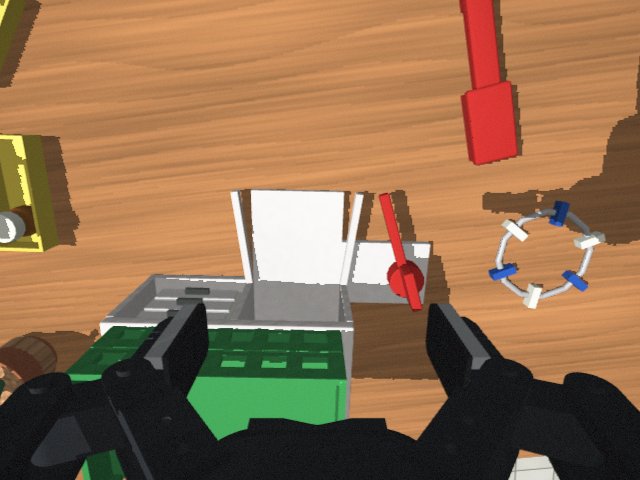

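The wrist view shows the sill front corners at (253,191) and (343,193), the rail ends at (235,191) and (360,195), the knob hub at (405,278), the arm tip at (384,195), and the rack's top front edge along row ~322. The knuckles are clearly wider than the fingertips.

```bash
python3 - <<'E'
from h import *
f='pics/w1.png'
im=cv2.imread(f)
g=cv2.cvtColor(im,cv2.COLOR_BGR2GRAY)
P={}
for nm,u,v,z in(("sillL",343,193,.012),("sillR",253,190.5,.012),("railRo",232,191,.024),("railRi",239,191,.024),("railLi",356,194,.024),("railLo",363,195,.024),("plateC",432,241,.012),("plateC2",425,304,.012),("cr1",147,327,.211),("cr2",342,330,.211),("armtip",384,195,.036),("gripend",417,309,.072)):
    P[nm]=won(f,u,v,z);print(nm,P[nm])
hsv=cv2.cvtColor(im,cv2.COLOR_BGR2HSV);m=(cv2.inRange(hsv,(0,130,60),(8,255,255))|cv2.inRange(hsv,(172,130,60),(180,255,255)))
m[:, :370]=0;m[:,440:]=0
n,l,st,ce=cv2.connectedComponentsWithStats(m);i=1+st[1:,4].argmax();print(st[i])
d=cv2.distanceTransform((l==i).astype(np.uint8),cv2.DIST_L2,5);v,u=np.unravel_index(d.argmax(),d.shape);print("hub",u,v,d.max(),won(f,u,v,.04))
# line fits: sill front edge, rack front-top edge
cols=range(258,340);e=[np.argmin(-np.diff(g[170:215,c].astype(int)))+170 for c in cols]
e=np.array(e)+.5;k=np.polyfit(cols,e,1);print("sill edge",k,won(f,256,np.polyval(k,256),.012),won(f,341,np.polyval(k,341),.012))
# sides of the rails inner gap at several rows
for r in range(196,285,12):
    print(r,[int(c) for c in np.where(np.abs(np.diff(g[r,225:375].astype(int)))>12)[0]+225], g[r,225:375:6].tolist() if r in(208,268) else "")
E
```

```text
sillL [0.5113 0.1411 0.012 ]
sillR [0.4954 0.0309 0.012 ]
railRo [0.4913 0.008  0.024 ]
railRi [0.4923 0.0164 0.024 ]
railLi [0.5121 0.1559 0.024 ]
railLo [0.5143 0.1642 0.024 ]
plateC [0.5865 0.2489 0.012 ]
plateC2 [0.6751 0.2371 0.012 ]
cr1 [ 0.5627 -0.0314  0.211 ]
cr2 [0.5829 0.1201 0.211 ]
armtip [0.5148 0.1875 0.036 ]
gripend [0.6482 0.2119 0.072 ]
[ 379  193   45  119 1949]
hub 405 279 16.778297 [0.6227 0.2062 0.04  ]
sill edge [2.36610398e-02 1.83681082e+02] [0.4949 0.0347 0.012 ] [0.5095 0.1388 0.012 ]
196 [230, 236, 237, 238, 239, 240, 241, 250, 251, 342, 343, 344, 348, 349, 353, 354, 355, 362, 363, 373] 
208 [232, 233, 238, 239, 240, 250, 251, 342, 343, 347, 349, 350, 351, 352, 353, 359, 360, 361, 370, 371] [160, 158, 249, 84, 77, 248, 248, 248, 249, 248, 248, 248, 250, 250, 248, 249, 248, 249, 250, 250, 88, 169, 247, 87, 84]
220 [234, 235, 240, 241, 242, 250, 251, 252, 341, 342, 343, 348, 349, 350, 351, 357, 358, 359, 369, 370] 
232 [236, 237, 242, 243, 244, 251, 252, 253, 254, 341, 342, 347, 348, 349, 355, 356, 366, 367] 
244 [238, 239, 244, 245, 246, 251, 252, 253, 254, 345, 353, 354, 357, 359] 
256 [240, 241, 246, 247, 248, 252, 255, 256, 343, 345, 351, 352, 357, 358] 
268 [242, 243, 248, 249, 250, 252, 253, 257, 258, 341, 342, 348, 349, 354, 355] [163, 164, 160, 210, 224, 140, 246, 246, 243, 245, 246, 246, 247, 247, 246, 247, 248, 246, 247, 248, 244, 143, 247, 247, 247]
280 [250, 251, 252, 253, 257, 258, 259, 260, 266, 267, 339, 346, 347, 351, 352]
```

move_arm(plan=[{"x":-0.05,"y":0,"z":-0.01,"yaw":0,"fingers":0},{"x":-0.1,"y":0,"z":-0.02,"yaw":0,"fingers":0},{"x":-0.15,"y":0,"z":-0.02,"yaw":0,"fingers":0},{"x":-0.2,"y":0,"z":-0.02,"yaw":0,"fingers":0},{"x":-0.25,"y":0,"z":-0.02,"yaw":0,"fingers":0}])

```text
time: 2.15
eef_pos: [0.7482, 0.083, 0.3165]
tcp_rot: [0.057, 0.998, 0.0, -0.0]
contact_force: [0.1, -0.3, 0.7]
opening: 0.999
finger_force: 0.0
```

move_arm(plan=[{"x":-0.05,"y":0,"z":0,"yaw":0,"fingers":0},{"x":-0.1,"y":0,"z":0,"yaw":0,"fingers":0},{"x":-0.15,"y":0,"z":0,"yaw":0,"fingers":0},{"x":-0.2,"y":0,"z":0,"yaw":0,"fingers":0},{"x":-0.25,"y":0,"z":0,"yaw":0,"fingers":0}])

```text
time: 2.65
eef_pos: [0.9532, 0.0562, 0.309]
tcp_rot: [0.057, 0.998, 0.001, 0.007]
contact_force: [69.4, 4.6, 88.4]
opening: 1.002
finger_force: 0.0
```

move_arm(plan=[{"x":-0.05,"y":0,"z":0,"yaw":0,"fingers":0},{"x":-0.1,"y":0,"z":0,"yaw":0,"fingers":0}])

```text
time: 2.85
eef_pos: [0.9687, 0.0431, 0.2752]
tcp_rot: [0.058, 0.998, 0.002, 0.014]
contact_force: [-0.2, -0.7, -0.3]
opening: 1.003
finger_force: 0.0
```

```bash
python3 - <<'E'
from h import *
s=ctrl.get_state();print(s["qpos"].round(3),R.from_quat(s["tcp_rot"]).as_matrix().round(3))
f='pics/w1.png'
for u,v,z in((103,322,.117),(353,321,.117),(110,327,.12),(342,330,.12),(252,280,.024),(347,280,.024)):print(won(f,u,v,z))
E
```

```text
[-0.061  1.106  0.22   0.005  1.788 -1.515] [[-0.993  0.115  0.028]
 [ 0.116  0.993  0.003]
 [-0.027  0.006 -1.   ]]
[ 0.6003 -0.1305  0.117 ]
[0.6297 0.1334 0.117 ]
[ 0.6054 -0.1227  0.12  ]
[0.6373 0.1207 0.12  ]
[0.6085 0.0128 0.024 ]
[0.6227 0.1348 0.024 ]
```

move_arm(plan=[{"x":-0.01,"y":0,"z":-0.01,"yaw":0,"fingers":0},{"x":-0.02,"y":0,"z":-0.02,"yaw":0,"fingers":0},{"x":-0.03,"y":0,"z":-0.03,"yaw":0,"fingers":0}])

```text
time: 3.15
eef_pos: [0.9677, 0.0398, 0.3155]
tcp_rot: [0.057, 0.998, 0.003, 0.035]
contact_force: [0.1, 0.1, -0.4]
opening: 1.003
finger_force: 0.0
```

move_arm(plan=[{"x":-0.01,"y":0,"z":-0.01,"yaw":0,"fingers":0},{"x":-0.02,"y":0,"z":-0.02,"yaw":0,"fingers":0},{"x":-0.03,"y":0,"z":-0.03,"yaw":0,"fingers":0}])

```text
time: 3.45
eef_pos: [0.9665, 0.0346, 0.3315]
tcp_rot: [0.057, 0.997, 0.004, 0.044]
contact_force: [-0.2, -0.6, -0.4]
opening: 1.0
finger_force: 0.0
```

```bash
python3 - <<'E'
from h import *
s=ctrl.get_state();print(s["qpos"].round(3),R.from_quat(s["tcp_rot"]).as_matrix().round(3))
E
```

```text
[-0.072  1.054  0.21   0.01   1.791 -1.525] [[-0.99   0.114  0.088]
 [ 0.115  0.993  0.004]
 [-0.087  0.014 -0.996]]
```

move_arm(plan=[{"x":-0.01,"y":0,"z":-0.02,"yaw":0,"fingers":0},{"x":-0.02,"y":0,"z":-0.04,"yaw":0,"fingers":0},{"x":-0.03,"y":0,"z":-0.06,"yaw":0,"fingers":0},{"x":-0.04,"y":0,"z":-0.08,"yaw":0,"fingers":0},{"x":-0.05,"y":0,"z":-0.1,"yaw":0,"fingers":0}])

```text
time: 3.95
eef_pos: [0.9458, 0.0271, 0.3992]
tcp_rot: [0.057, 0.997, 0.006, 0.058]
contact_force: [0.2, 0.5, 0.7]
opening: 0.999
finger_force: 0.0
```

move_arm(plan=[{"x":-0.01,"y":0,"z":-0.02,"yaw":0,"fingers":0},{"x":-0.02,"y":0,"z":-0.04,"yaw":0,"fingers":0},{"x":-0.03,"y":0,"z":-0.06,"yaw":0,"fingers":0},{"x":-0.04,"y":0,"z":-0.08,"yaw":0,"fingers":0},{"x":-0.05,"y":0,"z":-0.1,"yaw":0,"fingers":0}])

```text
time: 4.45
eef_pos: [0.9221, 0.0202, 0.4614]
tcp_rot: [0.057, 0.996, 0.007, 0.073]
contact_force: [-0.2, -0.7, 0.5]
opening: 0.999
finger_force: 0.0
```

```bash
python3 - <<'E'
from h import *
s=ctrl.get_state();print(s["qpos"].round(3),R.from_quat(s["tcp_rot"]).as_matrix().round(3))
E
```

```text
[-0.093  0.913  0.21   0.02   1.874 -1.542] [[-0.983  0.113  0.146]
 [ 0.115  0.993  0.005]
 [-0.144  0.022 -0.989]]
```

move_arm(plan=[{"x":0.03,"y":0,"z":0.02,"yaw":0,"fingers":0},{"x":0.06,"y":0,"z":0.04,"yaw":0,"fingers":0},{"x":0.09,"y":0,"z":0.06,"yaw":0,"fingers":0},{"x":0.09,"y":0,"z":0.06,"yaw":0,"fingers":0}])

```text
time: 4.85
eef_pos: [0.8368, 0.0322, 0.3771]
tcp_rot: [0.057, 0.996, 0.007, 0.063]
contact_force: [0.6, -0.2, -2.2]
opening: 1.0
finger_force: 0.0
```

```bash
python3 - <<'E'
from h import *
s=ctrl.get_state();print(s["qpos"].round(3),R.from_quat(s["tcp_rot"]).as_matrix().round(3))
E
```

```text
[-0.089  0.529  0.946  0.018  1.541 -1.545] [[-0.986  0.113  0.126]
 [ 0.114  0.993  0.007]
 [-0.125  0.021 -0.992]]
```

move_arm(plan=[{"x":-0.017,"y":-0.043,"z":0,"yaw":0,"fingers":0},{"x":-0.035,"y":-0.085,"z":0,"yaw":0,"fingers":0},{"x":-0.052,"y":-0.128,"z":0,"yaw":0,"fingers":0},{"x":-0.07,"y":-0.17,"z":0,"yaw":0,"fingers":0},{"x":-0.08,"y":-0.21,"z":0,"yaw":0,"fingers":0}])

```text
time: 5.35
eef_pos: [0.8981, -0.189, 0.3948]
tcp_rot: [0.057, 0.996, 0.007, 0.073]
contact_force: [0.5, 0.2, 0.1]
opening: 0.999
finger_force: 0.0
```

move_arm(plan=[{"x":-0.02,"y":0,"z":0,"yaw":0,"fingers":0},{"x":-0.04,"y":0,"z":0,"yaw":0,"fingers":0}])

```text
time: 5.55
eef_pos: [0.9341, -0.1939, 0.3995]
tcp_rot: [0.059, 0.996, 0.007, 0.074]
contact_force: [31.6, -4.0, 69.1]
opening: 0.996
finger_force: 0.0
```

move_arm(plan=[{"x":-0.02,"y":0,"z":0,"yaw":0,"fingers":0},{"x":-0.05,"y":0,"z":0,"yaw":0,"fingers":0}])

```text
time: 5.75
eef_pos: [0.9486, -0.1897, 0.3844]
tcp_rot: [0.058, 0.995, 0.005, 0.084]
contact_force: [0.0, 0.2, 0.9]
opening: 1.0
finger_force: 0.0
```

move_arm(plan=[{"x":-0.02,"y":0,"z":0,"yaw":0,"fingers":0},{"x":-0.05,"y":0,"z":0,"yaw":0,"fingers":0}])

```text
time: 5.95
eef_pos: [0.9604, -0.1867, 0.3844]
tcp_rot: [0.057, 0.993, 0.002, 0.102]
contact_force: [-0.7, -0.6, -0.4]
opening: 0.999
finger_force: 0.0
```

```bash
python3 - <<'E'
from h import *
s=ctrl.get_state();print(s["qpos"].round(3),R.from_quat(s["tcp_rot"]).as_matrix().round(3))
E
```

```text
[-0.311  1.002  0.21   0.056  1.733 -1.753] [[-0.973  0.113  0.203]
 [ 0.114  0.993 -0.007]
 [-0.202  0.016 -0.979]]
```

move_arm(plan=[{"x":-0.04,"y":0,"z":0,"yaw":0,"fingers":0},{"x":-0.08,"y":0,"z":0,"yaw":0,"fingers":0}])

```text
time: 6.15
eef_pos: [0.9754, -0.1842, 0.3717]
tcp_rot: [0.057, 0.992, 0.001, 0.116]
contact_force: [-0.1, 0.6, -1.1]
opening: 0.997
finger_force: 0.0
```

move_arm(plan=[{"x":-0.04,"y":0,"z":0,"yaw":0,"fingers":0},{"x":-0.08,"y":0,"z":0,"yaw":0,"fingers":0}])

```text
time: 6.35
eef_pos: [0.9888, -0.1822, 0.3624]
tcp_rot: [0.058, 0.99, -0.001, 0.13]
contact_force: [0.0, -0.1, -0.0]
opening: 1.003
finger_force: 0.0
```

move_arm(plan=[{"x":-0.04,"y":0,"z":0,"yaw":0,"fingers":0},{"x":-0.08,"y":0,"z":0,"yaw":0,"fingers":0}])

```text
time: 6.55
eef_pos: [1.001, -0.1801, 0.3571]
tcp_rot: [0.058, 0.988, -0.003, 0.145]
contact_force: [0.5, 0.2, -0.2]
opening: 1.0
finger_force: 0.0
```

move_arm(plan=[{"x":-0.04,"y":0,"z":0,"yaw":0,"fingers":0},{"x":-0.08,"y":0,"z":0,"yaw":0,"fingers":0}])

```text
time: 6.75
eef_pos: [1.0122, -0.178, 0.3545]
tcp_rot: [0.058, 0.985, -0.005, 0.161]
contact_force: [-0.0, 0.1, -0.1]
opening: 1.003
finger_force: 0.0
```

```bash
python3 - <<'E'
from h import *
s=ctrl.get_state();print(s["qpos"].round(3),R.from_quat(s["tcp_rot"]).as_matrix().round(3))
E
```

```text
[-0.29   1.044  0.21   0.064  1.572 -1.733] [[-0.942  0.116  0.316]
 [ 0.113  0.993 -0.028]
 [-0.317  0.01  -0.948]]
```

move_arm(plan=[{"x":-0.04,"y":-0.01,"z":0,"yaw":0,"fingers":0},{"x":-0.08,"y":-0.02,"z":0,"yaw":0,"fingers":0}])

```text
time: 6.95
eef_pos: [1.0195, -0.1926, 0.3537]
tcp_rot: [0.058, 0.983, -0.007, 0.176]
contact_force: [-0.9, 0.9, -0.3]
opening: 0.998
finger_force: 0.0
```

move_arm(plan=[{"x":-0.04,"y":-0.01,"z":0,"yaw":0,"fingers":0},{"x":-0.08,"y":-0.02,"z":0,"yaw":0,"fingers":0}])

```text
time: 7.15
eef_pos: [1.026, -0.2063, 0.3548]
tcp_rot: [0.059, 0.98, -0.009, 0.191]
contact_force: [-0.4, 0.1, 0.5]
opening: 0.997
finger_force: 0.0
```

move_arm(plan=[{"x":-0.04,"y":-0.01,"z":0,"yaw":0,"fingers":0},{"x":-0.08,"y":-0.02,"z":0,"yaw":0,"fingers":0}])

```text
time: 7.35
eef_pos: [1.032, -0.2179, 0.358]
tcp_rot: [0.059, 0.977, -0.011, 0.206]
contact_force: [0.3, 0.1, 0.7]
opening: 0.998
finger_force: 0.0
```

move_arm(plan=[{"x":-0.04,"y":-0.01,"z":0,"yaw":0,"fingers":0},{"x":-0.08,"y":-0.02,"z":0,"yaw":0,"fingers":0}])

```text
time: 7.55
eef_pos: [1.0372, -0.229, 0.363]
tcp_rot: [0.059, 0.973, -0.014, 0.222]
contact_force: [0.0, -0.6, 0.3]
opening: 1.003
finger_force: 0.0
```

move_arm(plan=[{"x":-0.04,"y":-0.01,"z":0,"yaw":0,"fingers":0},{"x":-0.08,"y":-0.02,"z":0,"yaw":0,"fingers":0}])

```text
time: 7.75
eef_pos: [1.0415, -0.2396, 0.3696]
tcp_rot: [0.059, 0.97, -0.016, 0.236]
contact_force: [-0.4, -0.6, 0.4]
opening: 1.002
finger_force: 0.0
```

move_arm(plan=[{"x":-0.04,"y":-0.01,"z":0,"yaw":0,"fingers":0},{"x":-0.08,"y":-0.02,"z":0,"yaw":0,"fingers":0}])

```text
time: 7.95
eef_pos: [1.0451, -0.2497, 0.378]
tcp_rot: [0.059, 0.966, -0.019, 0.251]
contact_force: [-0.1, -0.3, 0.2]
opening: 0.999
finger_force: 0.0
```

```bash
python3 - <<'E'
from h import *
s=ctrl.get_state();print(s["qpos"].round(3),R.from_quat(s["tcp_rot"]).as_matrix().round(3))
E
```

```text
[-0.357  1.041  0.211  0.109  1.392 -1.798] [[-0.867  0.123  0.483]
 [ 0.104  0.992 -0.066]
 [-0.488 -0.007 -0.873]]
```

```bash
python3 - <<'E'
import numpy as np
from scipy.optimize import least_squares
D=[(.2872,1.5782,1.2786,.6742,.1969),(1.054,.21,1.791,.9671,.3315),(.913,.21,1.874,.9223,.4614),(.529,.946,1.541,.8374,.3771),(1.041,.211,1.392,1.0745,.378),(1.044,.21,1.572,1.0277,.3545),(1.002,.21,1.733,.9784,.3844)]
def fk(p,a,b,c):
    L1,L2,Lt,h,o,r0=p;s=a+b;t=s+c
    return np.array([r0+L1*np.sin(a)+L2*np.sin(s)+o*np.cos(s)+Lt*np.sin(t),h+L1*np.cos(a)+L2*np.cos(s)-o*np.sin(s)+Lt*np.cos(t)])
s=least_squares(lambda p:np.concatenate([fk(p,*d[:3])-d[3:] for d in D]),[.4,.4,.3,.3,0,0])
print(s.x.round(4),np.abs(s.fun).max());p=s.x
for lean in(.5,.4,.3,0):
  for z in(.085,.11,.2):
    out=[]
    for r in np.arange(.40,.72,.02):
      q=least_squares(lambda q:np.r_[fk(p,*q)-[r,z],q.sum()-np.pi+lean],[.1,2.,1.],bounds=([-.9,.21,.24],[2.22,2.48,2.81]))
      if np.abs(q.fun).max()<2e-3: out.append((round(r,2),q.x.round(2).tolist()));break
    print(lean,z,out)
E
```

```text
[0.4404 0.5717 0.2874 0.2466 0.0195 0.0085] 0.0006552895962809724
0.5 0.085 [(np.float64(0.48), [-0.31, 2.46, 0.49])]
0.5 0.11 [(np.float64(0.48), [-0.36, 2.44, 0.56])]
0.5 0.2 [(np.float64(0.42), [-0.7, 2.47, 0.87])]
0.4 0.085 [(np.float64(0.44), [-0.38, 2.48, 0.64])]
0.4 0.11 [(np.float64(0.44), [-0.43, 2.46, 0.71])]
0.4 0.2 [(np.float64(0.4), [-0.69, 2.44, 0.99])]
0.3 0.085 [(np.float64(0.42), [-0.38, 2.46, 0.76])]
0.3 0.11 [(np.float64(0.4), [-0.49, 2.48, 0.85])]
0.3 0.2 [(np.float64(0.4), [-0.6, 2.38, 1.07])]
0 0.085 [(np.float64(0.4), [-0.21, 2.31, 1.04])]
0 0.11 [(np.float64(0.4), [-0.25, 2.29, 1.1])]
0 0.2 [(np.float64(0.4), [-0.36, 2.2, 1.3])]
```

move_arm(plan=[{"x":0.03,"y":-0.005,"z":-0.01,"yaw":0,"fingers":0},{"x":0.07,"y":-0.011,"z":-0.022,"yaw":0,"fingers":0},{"x":0.11,"y":-0.018,"z":-0.034,"yaw":0,"fingers":0},{"x":0.15,"y":-0.025,"z":-0.047,"yaw":0,"fingers":0},{"x":0.195,"y":-0.032,"z":-0.06,"yaw":0,"fingers":0}])

```text
time: 8.45
eef_pos: [0.8484, -0.2561, 0.3373]
tcp_rot: [0.059, 0.966, -0.019, 0.251]
contact_force: [1.5, 0.0, 0.8]
opening: 1.005
finger_force: 0.0
```

move_arm(plan=[{"x":0.04,"y":-0.006,"z":-0.012,"yaw":0,"fingers":0},{"x":0.08,"y":-0.013,"z":-0.025,"yaw":0,"fingers":0},{"x":0.12,"y":-0.02,"z":-0.038,"yaw":0,"fingers":0},{"x":0.16,"y":-0.026,"z":-0.05,"yaw":0,"fingers":0},{"x":0.2,"y":-0.032,"z":-0.062,"yaw":0,"fingers":0}])

```text
time: 8.95
eef_pos: [0.6415, -0.2631, 0.2944]
tcp_rot: [0.059, 0.966, -0.019, 0.251]
contact_force: [-0.7, -0.1, 0.5]
opening: 1.0
finger_force: 0.0
```

move_arm(plan=[{"x":0.045,"y":-0.006,"z":-0.014,"yaw":0,"fingers":0},{"x":0.09,"y":-0.013,"z":-0.028,"yaw":0,"fingers":0},{"x":0.13,"y":-0.02,"z":-0.042,"yaw":0,"fingers":0},{"x":0.17,"y":-0.026,"z":-0.055,"yaw":0,"fingers":0},{"x":0.198,"y":-0.031,"z":-0.062,"yaw":0,"fingers":0}])

```text
time: 9.45
eef_pos: [0.4358, -0.2689, 0.2522]
tcp_rot: [0.059, 0.966, -0.019, 0.251]
contact_force: [-0.2, -0.3, -0.2]
opening: 1.0
finger_force: 0.0
```

```bash
python3 - <<'E'
from h import *
wsave('pics/w2.png')
s=ctrl.get_state();print(s["qpos"].round(3),s["eef_pos"],R.from_quat(s["tcp_rot"]).as_matrix().round(3),s["contact_force"])
E
```

```text
[-0.96  -0.412  2.21   0.427  1.027 -2.573] [ 0.43334719 -0.2686119   0.25005159] [[-0.869  0.124  0.479]
 [ 0.105  0.992 -0.066]
 [-0.484 -0.007 -0.875]] [ 1.33545897  0.07900195 -1.55126409]
```

View pics/w2.png

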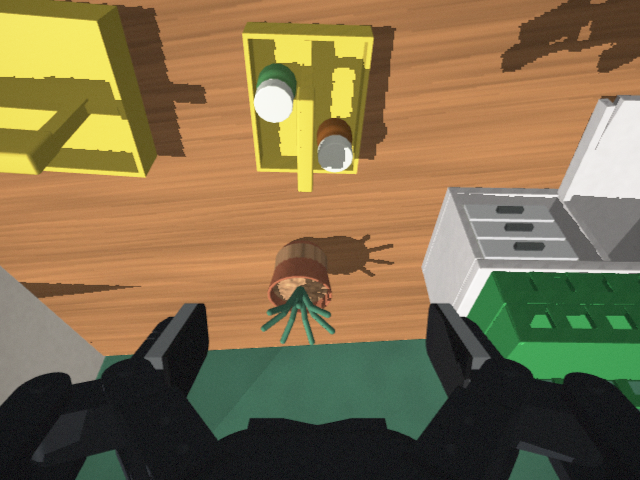

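The wrist view shows the tray with its rim's near corners at about (246,38) and (372,38), far corners at (259,171) and (357,172), and the handle's far end at (305,191). Both jars are standing, with lids at (274,101) and (336,153).

```bash
python3 - <<'E'
from h import *
f='pics/w2.png'
im=cv2.imread(f);hsv=cv2.cvtColor(im,cv2.COLOR_BGR2HSV)
m=cv2.inRange(hsv,(20,120,60),(36,255,255))
for r in(30,50,70,110,140,165,178,185,190):
    x=np.where(m[r,230:390])[0]+230;print(r,x.min() if len(x) else 0,x.max() if len(x) else 0)
print("bar far end rows",np.where(m[:,305])[0].max(),[np.where(m[:,c])[0].max() for c in(262,275,340,352)],[np.where(m[:,c])[0].min() for c in(250,280,320,365)])
for nm,u,v,z in(("nearR",373,36,.03),("nearL",245,35,.03),("farL",258,172,.03),("farR",359,173,.03),("bar fL",298,191,.096),("bar fR",312.5,191,.096),("botL",244,24,.0),("botR",374,26,.0),("lidB",274,101,.054),("lidA",336,153,.054)):
    print(nm,won(f,u,v,z))
V=im[:210,220:400,2];print(V[60,70:110].tolist());print(V[185,70:110].tolist())
E
```

```text
30 243 371
50 244 372
70 246 369
110 250 364
140 253 360
165 256 357
178 297 312
185 298 312
190 298 311
bar far end rows 191 [np.int64(171), np.int64(171), np.int64(173), np.int64(173)] [np.int64(22), np.int64(23), np.int64(24), np.int64(25)]
nearR [ 0.3994 -0.2191  0.03  ]
nearL [ 0.3856 -0.3249  0.03  ]
farL [ 0.523  -0.3471  0.03  ]
farR [ 0.5375 -0.2368  0.03  ]
bar fL [ 0.5023 -0.2963  0.096 ]
bar fR [ 0.5039 -0.2829  0.096 ]
botL [ 0.3854 -0.3301  0.    ]
botR [ 0.4011 -0.2154  0.    ]
lidB [ 0.4337 -0.3082  0.054 ]
lidA [ 0.4932 -0.259   0.054 ]
[245, 244, 245, 244, 244, 244, 244, 244, 244, 244, 244, 244, 244, 244, 244, 244, 244, 243, 245, 244, 243, 190, 125, 131, 129, 129, 127, 129, 130, 129, 129, 130, 129, 131, 129, 130, 129, 131, 127, 131]
[186, 183, 183, 186, 186, 189, 187, 197, 243, 248, 247, 247, 246, 246, 246, 245, 245, 245, 244, 244, 244, 213, 160, 171, 182, 184, 185, 189, 187, 187, 188, 188, 189, 189, 191, 193, 193, 190, 191, 191]
```

move_arm(plan=[{"x":0.015,"y":-0.004,"z":0.03,"yaw":0.01,"fingers":0},{"x":0.034,"y":-0.007,"z":0.07,"yaw":0.022,"fingers":0},{"x":0.051,"y":-0.009,"z":0.109,"yaw":0.022,"fingers":0},{"x":0.061,"y":-0.009,"z":0.135,"yaw":0.022,"fingers":0},{"x":0.061,"y":-0.009,"z":0.135,"yaw":0.022,"fingers":0}])

```text
time: 10.0
eef_pos: [0.4468, -0.2779, 0.1]
tcp_rot: [0.07, 0.966, -0.013, 0.248]
contact_force: [-0.4, -0.3, -0.3]
opening: 0.999
finger_force: 0.0
```

```bash
cat >> h.py <<'E'
def to(p,show=True):
    s=ctrl.get_state();M=R.from_quat(s["tcp_rot"]).as_matrix()
    d=np.array(p)-s["eef_pos"];print("eef",s["eef_pos"].round(4),"tool shift",(M.T@d).round(4))
    print("x",M[:,0].round(3),"y",M[:,1].round(3),"z",M[:,2].round(3),"q",s["qpos"].round(2),"F",s["contact_force"].round(1),"op",round(s["opening"],3))
E
python3 -c "
from h import *
to([.4444,-.2802,.071])"
```

```text
eef [ 0.4468 -0.2779  0.1   ] tool shift [ 0.0157 -0.0029  0.0244]
x [-0.867  0.129 -0.481] y [0.142 0.99  0.01 ] z [ 0.477 -0.059 -0.877] q [-0.95 -0.17  2.32  0.56  0.72 -2.75] F [-0.4 -0.3 -0.3] op 0.999
```

move_arm(plan=[{"x":0.008,"y":-0.002,"z":0.012,"yaw":0,"fingers":0},{"x":0.0155,"y":-0.003,"z":0.0245,"yaw":0,"fingers":0},{"x":0.0155,"y":-0.003,"z":0.0245,"yaw":0,"fingers":0}])

```text
time: 10.3
eef_pos: [0.4466, -0.2832, 0.076]
tcp_rot: [0.07, 0.965, -0.016, 0.251]
contact_force: [-0.7, 0.1, 0.2]
opening: 1.0
finger_force: 0.0
```

move_arm(plan=[{"x":0,"y":0,"z":0,"yaw":0,"fingers":0.5},{"x":0,"y":0,"z":0,"yaw":0,"fingers":0.7},{"x":0,"y":0,"z":0,"yaw":0,"fingers":1},{"x":0,"y":0,"z":0,"yaw":0,"fingers":1},{"x":0,"y":0,"z":0,"yaw":0,"fingers":1}], force=60)

```text
time: 10.8
eef_pos: [0.4468, -0.2833, 0.076]
tcp_rot: [0.069, 0.965, -0.016, 0.251]
contact_force: [0.1, 0.4, 0.2]
opening: 0.141
finger_force: 0.0
```

move_arm(plan=[{"x":0,"y":0,"z":0,"yaw":0,"fingers":1},{"x":0,"y":0,"z":0,"yaw":0,"fingers":1},{"x":0,"y":0,"z":0,"yaw":0,"fingers":1}], force=60)

```text
time: 11.1
eef_pos: [0.4466, -0.2831, 0.0755]
tcp_rot: [0.07, 0.965, -0.016, 0.25]
contact_force: [0.5, 1.1, -0.2]
opening: -0.001
finger_force: 0.0
```

```bash
python3 -c "
from h import *
to([.4444,-.2802,.071])"
```

```text
eef [ 0.4466 -0.2831  0.0755] tool shift [0.0044 0.0025 0.0027]
x [-0.865  0.126 -0.486] y [0.142 0.99  0.004] z [ 0.481 -0.065 -0.874] q [-0.96 -0.12  2.33  0.61  0.66 -2.82] F [ 0.5  1.1 -0.2] op -0.001
```

```bash
python3 -c "
from h import *
s=ctrl.read_camera('scene')[:,:,::-1];w=wsave('pics/w3.png')[:,:,::-1]
a=cv2.resize(s[160:340,110:290],(500,500),interpolation=cv2.INTER_CUBIC)
b=w[0:480,170:470]
b=cv2.resize(b,(300,480));o=np.zeros((500,800,3),np.uint8);o[:,:500]=a;o[:480,500:]=b;cv2.imwrite('pics/v3.png',o)"
```

```text
(no output)
```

View pics/v3.png

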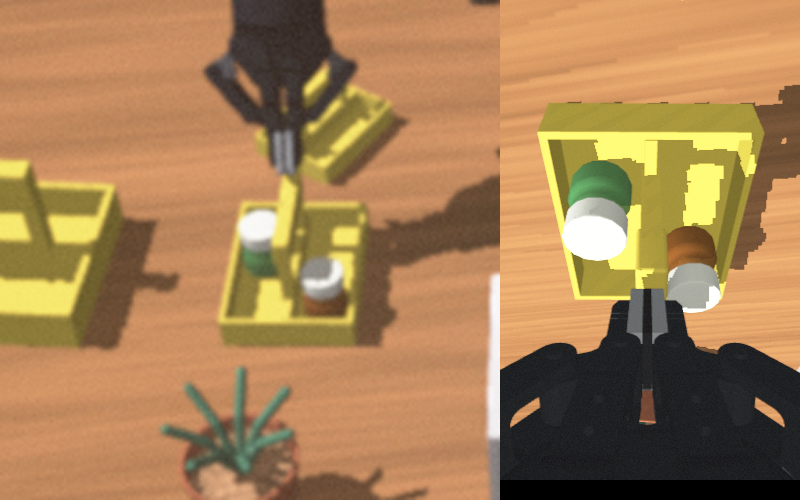

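```bash
python3 - <<'E'
from h import *
def cr(p):
    u=proj("scene",p);return u.round(1),((u-[110,160])*500/180).round(0)
ax=np.array([.9895,-.144,0]);c=np.array([.460,-.2825,0])
print("tcp",cr(ctrl.get_state()["eef_pos"]))
for t in(-.045,.045):
    for z in(.07,.096):print(t,z,cr(c+t*ax+[0,0,z]))
E
```

```text
tcp (array([214.2, 235.7]), array([289., 210.]))
-0.045 0.07 (array([217.1, 227.9]), array([297., 189.]))
-0.045 0.096 (array([215.8, 219.9]), array([294., 167.]))
0.045 0.07 (array([212.7, 255.5]), array([285., 265.]))
0.045 0.096 (array([211.3, 247.6]), array([281., 243.]))
```

```bash
python3 - <<'E'
from h import *
f='pics/w3.png'
for nm,u,v,z in(("nearL",208,132,.03),("nearR",423,133,.03),("farL",247,299,.03),("farR",396,300,.03),("lidG",265,227,.054),("botL",222,104,0),("botR",429,104,0)):print(nm,won(f,u,v,z))
im=cv2.imread(f);print(im[130:300:10,300:345:4,2])
E
```

```text
nearL [ 0.3835 -0.3266  0.03  ]
nearR [ 0.3991 -0.2245  0.03  ]
farL [ 0.5206 -0.3463  0.03  ]
farR [ 0.5386 -0.2363  0.03  ]
lidG [ 0.4271 -0.3071  0.054 ]
botL [ 0.3844 -0.3253  0.    ]
botR [ 0.4006 -0.2153  0.    ]
[[172 170 170 170 166 165 168 171 172 171 172 170]
 [254 254 254 254 216 214 215 166 163 167 163 168]
 [254 254 254 254 254 254 254 163 166 165 166 165]
 [166 227 254 254 254 254 254 166 166 168 164 167]
 [166 166 167 171 254 254 254 168 164 164 165 165]
 [149 167 165 172 169 167 172 170 165 163 165 167]
 [ 64 164 168 169 173 171 174 174 170 167 166 166]
 [ 61 166 167 173 169 168 167 168 168 165 165 166]
 [251 254 254 174 169 166 169 169 165 164 164 163]
 [254 255 255 171 173 173 173 171 166 165 164 166]
 [254 254 220 172 173 166 166 168 166 163 165 116]
 [254 255 218 177 175 171 173 167 167 142 140 137]
 [254 254 214 175 177 174 173 171 169 151 163 174]
 [254 255 210 181 176 177 176 168 169 159 183 162]
 [172 173 254 253 252 251 189 189 190 176 183 240]
 [166 170 255 235 167 164 164 169 165 158 153 155]
 [149 104 103 105  33  33 105 105 104 144 161 172]]
```

The grip closed on nothing. In both views the real fingertips end about 36 mm short of the reported TCP: the shut tip is at wrist row ~288, where the TCP should be at row ~258. I'll account for that, and check the joint-6 margin with a small kinematic model.

```bash
cat > k.py <<'E'
import numpy as np
from scipy.spatial.transform import Rotation as R
from scipy.optimize import least_squares
L1,L2,Lt,h,o,r0=0.4404,0.5717,0.2874,0.2466,0.0195,0.0085
lo=np.array([-2.77,-.9,.21,-1.53,.24,-2.84]);hi=np.array([2.77,2.22,2.48,4.67,2.81,2.84])
def fk(q,s4=1,s6=1,c6=0):
    A=R.from_euler('z',q[0])
    def ry(a):return R.from_euler('y',a)
    p=A.apply([r0,0,h]);B=A*ry(q[1]);p=p+B.apply([0,0,L1]);C=B*ry(q[2]);p=p+C.apply([o,0,L2])
    D=C*R.from_euler('z',s4*q[3])*ry(q[4]);p=p+D.apply([0,0,Lt]);return p,D*R.from_euler('z',s6*q[5]+c6)
E
python3 - <<'E'
from k import *
from h import ctrl
s=ctrl.get_state();Rm=R.from_quat(s["tcp_rot"])
best=[]
for s4 in(1,-1):
  for s6 in(1,-1):
    p,D=fk(s["qpos"],s4,s6,0);e=(D.inv()*Rm).as_rotvec();print(s4,s6,(p-s["eef_pos"]).round(4),e.round(3))
E
```

```text
1 1 [-0.0748 -0.0658  0.0006] [ 0.    -0.     1.571]
1 -1 [-0.0748 -0.0658  0.0006] [ 0.    -0.     2.209]
-1 1 [-0.2417 -0.1837  0.0006] [ 0.433 -0.862  2.438]
-1 -1 [-0.2417 -0.1837  0.0006] [-0.771  0.771 -2.865]
```

```bash
cat > k.py <<'E'
import numpy as np
from scipy.spatial.transform import Rotation as R
from scipy.optimize import least_squares
lo=np.array([-2.77,-.9,.21,-1.53,.24,-2.84]);hi=np.array([2.77,2.22,2.48,4.67,2.81,2.84])
Q=np.array([[1.179,.2872,1.5782,0,1.2786,-.15],[-.061,1.106,.22,.005,1.788,-1.515],[-.072,1.054,.21,.01,1.791,-1.525],[-.093,.913,.21,.02,1.874,-1.542],[-.311,1.002,.21,.056,1.733,-1.753],[-.29,1.044,.21,.064,1.572,-1.733],[-.357,1.041,.211,.109,1.392,-1.798],[-.96,-.412,2.21,.427,1.027,-2.573],[-.96,-.12,2.33,.61,.66,-2.82]])
P=np.array([[.1613,.6547,.1969],[.9687,.0431,.2752],[.9665,.0346,.3315],[.9221,.0202,.4614],[.9604,-.1867,.3844],[1.0122,-.178,.3545],[1.0451,-.2497,.378],[.4333,-.2686,.2501],[.4466,-.2831,.0755]])
def ry(a):return R.from_euler('y',a)
def fk(q,v):
    L1,L2,Lt,h,o,r0,lat,o2=v
    A=R.from_euler('z',q[0]);p=A.apply([r0,lat,h]);B=A*ry(q[1]);p=p+B.apply([0,0,L1]);C=B*ry(q[2]);p=p+C.apply([o,0,L2])
    D=C*R.from_euler('z',q[3])*ry(q[4]);p=p+D.apply([o2,0,Lt]);return p,D*R.from_euler('z',q[5]+np.pi/2)
_s=least_squares(lambda v:np.concatenate([fk(q,v)[0]-p for q,p in zip(Q,P)]),[.44,.5,.29,.25,0,0,.1,0])
V=_s.x;err=np.abs(_s.fun).max()
def ik(p,rot,q0):
    f=lambda q:np.r_[(fk(q,V)[0]-p)*5,(fk(q,V)[1].inv()*rot).as_rotvec()]
    s=least_squares(f,np.clip(q0,lo+.01,hi-.01),bounds=(lo,hi));return s.x,np.abs(s.fun).max()
E
python3 - <<'E'
from k import *
print(V.round(4),err)
q0=Q[-1]
ax=np.array([.9895,-.144,0]);c=np.array([.460,-.2825,.085])
for lean in(.5,.4):
  for yw in(-8.3,-4,0):
    a=np.radians(yw);
    z=np.array([np.sin(lean)*np.cos(a-0),np.sin(lean)*np.sin(a),-np.cos(lean)])
    z=np.array([np.sin(lean)*.99,-np.sin(lean)*.139,-np.cos(lean)])
    y=np.array([-np.sin(a),np.cos(a),0]);y=y-z*(y@z);y/=np.linalg.norm(y);x=np.cross(y,z)
    for t in(-.025,0,.025):
        q,e=ik(c+t*ax+.055*z,R.from_matrix(np.c_[x,y,z]),q0);print(lean,yw,t,q.round(2),round(e,4))
E
```

```text
[0.4431 0.5731 0.2835 0.2423 0.021  0.0014 0.1009 0.0025] 0.0013953670390654538
0.5 -8.3 -0.025 [-0.92 -0.01  2.31  0.65  0.57 -2.84] 0.0107
0.5 -8.3 0 [-0.88  0.04  2.26  0.66  0.56 -2.83] 0.0
0.5 -8.3 0.025 [-0.85  0.09  2.21  0.65  0.54 -2.78] 0.0
0.5 -4 -0.025 [-0.9  -0.01  2.3   0.6   0.57 -2.84] 0.0299
0.5 -4 0 [-0.87  0.04  2.26  0.62  0.55 -2.84] 0.0164
0.5 -4 0.025 [-0.84  0.09  2.21  0.64  0.54 -2.84] 0.003
0.5 0 -0.025 [-0.89 -0.01  2.29  0.55  0.56 -2.84] 0.048
0.5 0 0 [-0.86  0.04  2.25  0.57  0.55 -2.84] 0.0343
0.5 0 0.025 [-0.83  0.09  2.2   0.59  0.54 -2.84] 0.0208
0.4 -8.3 -0.025 [-0.89  0.01  2.27  0.48  0.62 -2.67] 0.0
0.4 -8.3 0 [-0.85  0.06  2.22  0.46  0.6  -2.63] 0.0
0.4 -8.3 0.025 [-0.82  0.11  2.16  0.45  0.6  -2.58] 0.0
0.4 -4 -0.025 [-0.89  0.01  2.27  0.48  0.62 -2.74] 0.0
0.4 -4 0 [-0.85  0.06  2.22  0.46  0.6  -2.7 ] 0.0
0.4 -4 0.025 [-0.82  0.11  2.16  0.45  0.6  -2.65] 0.0
0.4 0 -0.025 [-0.89  0.01  2.27  0.48  0.62 -2.81] 0.0
0.4 0 0 [-0.85  0.06  2.22  0.46  0.6  -2.76] 0.0
0.4 0 0.025 [-0.82  0.11  2.16  0.45  0.6  -2.72] 0.0
```

move_arm(plan=[{"x":0,"y":0,"z":0,"yaw":0,"fingers":0},{"x":0,"y":0,"z":0,"yaw":0,"fingers":0},{"x":-0.022,"y":0.001,"z":0.012,"yaw":0,"fingers":0},{"x":-0.044,"y":0.0027,"z":0.024,"yaw":0.01,"fingers":0},{"x":-0.044,"y":0.0027,"z":0.024,"yaw":0.01,"fingers":0}])

```text
time: 11.7
eef_pos: [0.4986, -0.2882, 0.0768]
tcp_rot: [0.074, 0.965, -0.015, 0.251]
contact_force: [-0.1, 0.3, -0.0]
opening: 0.847
finger_force: 0.0
```

```bash
python3 -c "
from h import *
to([.4964,-.2875,.037])"
```

```text
eef [ 0.4986 -0.2882  0.0768] tool shift [0.0214 0.     0.0336]
x [-0.863  0.135 -0.487] y [0.15  0.989 0.008] z [ 0.483 -0.066 -0.873] q [-0.87 -0.01  2.23  0.59  0.62 -2.72] F [-0.1  0.3 -0. ] op 0.847
```

move_arm(plan=[{"x":0,"y":0,"z":0,"yaw":0,"fingers":0},{"x":0.007,"y":0,"z":0.011,"yaw":0,"fingers":0},{"x":0.014,"y":0,"z":0.022,"yaw":0,"fingers":0},{"x":0.0215,"y":0,"z":0.0335,"yaw":0,"fingers":0},{"x":0.0215,"y":0,"z":0.0335,"yaw":0,"fingers":0}])

```text
time: 12.2
eef_pos: [0.492, -0.2851, 0.0337]
tcp_rot: [0.075, 0.966, -0.013, 0.249]
contact_force: [-0.3, 0.3, -0.3]
opening: 1.0
finger_force: 0.0
```

move_arm(plan=[{"x":0,"y":0,"z":0,"yaw":0,"fingers":0.5},{"x":0,"y":0,"z":0,"yaw":0,"fingers":0.8},{"x":0,"y":0,"z":0,"yaw":0,"fingers":1},{"x":0,"y":0,"z":0,"yaw":0,"fingers":1},{"x":0,"y":0,"z":0,"yaw":0,"fingers":1}], force=60)

```text
time: 12.7
eef_pos: [0.4945, -0.2876, 0.037]
tcp_rot: [0.074, 0.965, -0.016, 0.251]
contact_force: [0.9, 2.2, -1.2]
opening: 0.159
finger_force: 61.1
```

move_arm(plan=[{"x":0,"y":0,"z":0,"yaw":0,"fingers":1},{"x":0,"y":0,"z":0,"yaw":0,"fingers":1},{"x":0,"y":0,"z":0,"yaw":0,"fingers":1}], force=60)

```text
time: 13.0
eef_pos: [0.4944, -0.2872, 0.0366]
tcp_rot: [0.074, 0.965, -0.015, 0.251]
contact_force: [-1.0, -0.7, 1.9]
opening: 0.155
finger_force: 60.8
```

```bash
python3 -c "
from h import *
to([.4964,-.2875,.037])"
```

```text
eef [ 0.4944 -0.2872  0.0366] tool shift [-0.002  -0.      0.0007]
x [-0.863  0.136 -0.486] y [0.151 0.989 0.008] z [ 0.482 -0.066 -0.874] q [-0.87  0.06  2.25  0.68  0.55 -2.82] F [-1.  -0.7  1.9] op 0.155
```

move_arm(plan=[{"x":-0.003,"y":0,"z":-0.005,"yaw":0,"fingers":1},{"x":-0.008,"y":0,"z":-0.014,"yaw":0,"fingers":1},{"x":-0.015,"y":0,"z":-0.026,"yaw":0,"fingers":1},{"x":-0.022,"y":0,"z":-0.04,"yaw":0,"fingers":1},{"x":-0.03,"y":0,"z":-0.054,"yaw":0,"fingers":1}])

```text
time: 13.5
eef_pos: [0.4934, -0.2866, 0.0981]
tcp_rot: [0.074, 0.965, -0.014, 0.25]
contact_force: [0.4, 0.3, -3.0]
opening: 0.156
finger_force: 60.0
```

move_arm(plan=[{"x":0,"y":0.004,"z":0,"yaw":0,"fingers":1},{"x":0,"y":0.014,"z":0,"yaw":0,"fingers":1},{"x":0,"y":0.03,"z":0,"yaw":0,"fingers":1},{"x":0,"y":0.055,"z":0.001,"yaw":0,"fingers":1},{"x":-0.001,"y":0.08,"z":0.001,"yaw":0,"fingers":1}])

```text
time: 14.0
eef_pos: [0.5062, -0.206, 0.0961]
tcp_rot: [0.075, 0.966, -0.013, 0.249]
contact_force: [0.2, 0.7, -3.4]
opening: 0.157
finger_force: 60.0
```

```bash
python3 -c "
from h import *
to([.556,.0786,.09])
c=wsave('pics/w4.png')"
```

```text
eef [ 0.5062 -0.206   0.0961] tool shift [-0.0009  0.2888  0.0114]
x [-0.865  0.138 -0.483] y [0.151 0.988 0.012] z [ 0.479 -0.062 -0.876] q [-0.71 -0.14  2.3   0.49  0.61 -2.48] F [ 0.2  0.7 -3.4] op 0.157
```

View pics/w4.png

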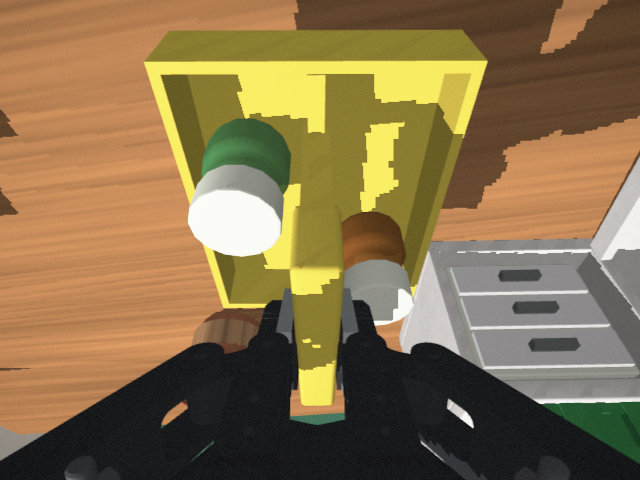

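The tray is held straight, with its near rim at (147,62)-(487,62), far-left corner at (223,305), and both jars standing. I'll check the level and refine the offset.

```bash
python3 - <<'E'
from h import *
from scipy.optimize import least_squares
f='pics/w4.png';T=np.load(f+'.npy');K=np.array(ctrl.camera_model("wrist")["intrinsics"])
def pj(p):
    c=(p-T[:3,3])@T[:3,:3];q=np.c_[c[:,0],-c[:,1],-c[:,2]]@K.T;return q[:,:2]/q[:,2:]
M=np.array([[-.07,.055,.03],[-.07,-.055,.03],[.07,-.055,.03],[-.07,.055,0],[-.07,-.055,0],[.045,.007,.096],[.045,-.007,.096],[-.045,.007,.096],[-.045,-.007,.096]])
O=np.array([[487,61],[147,63],[223,307],[463,30],[170,30],[335,405],[301,405],[343,268],[290,268]])
r=least_squares(lambda v:(pj(R.from_euler('ZYX',v[3:]).apply(M)+v[:3])-O).ravel(),[.47,-.2,.06,-.14,0,0],loss='soft_l1',f_scale=2)
print(r.x[:3].round(4),np.degrees(r.x[3:]).round(2),r.fun.reshape(-1,2).round(1).tolist())
Tt=T@np.linalg.inv(np.array(ctrl.camera_model("wrist")["tool_from_camera"]));print("eef - tray",(Tt[:3,3]-r.x[:3]).round(4))
E
```

```text
[ 0.474  -0.2007  0.0572] [-8.63  0.04  0.58] [[-0.2, -0.4], [-0.6, -1.5], [1.2, -0.4], [-1.4, 0.0], [1.4, 0.8], [-0.9, 0.1], [-0.1, 0.1], [2.4, 0.3], [-1.0, 0.5]]
eef - tray [ 0.0322 -0.0053  0.0389]
```

move_arm(plan=[{"x":0,"y":0.028,"z":0.001,"yaw":0,"fingers":1},{"x":0.001,"y":0.06,"z":0.003,"yaw":0,"fingers":1},{"x":0.001,"y":0.095,"z":0.005,"yaw":0,"fingers":1},{"x":0.002,"y":0.13,"z":0.007,"yaw":0,"fingers":1},{"x":0.002,"y":0.165,"z":0.009,"yaw":0,"fingers":1}])

```text
time: 14.55
eef_pos: [0.5332, -0.0432, 0.089]
tcp_rot: [0.074, 0.966, -0.014, 0.249]
contact_force: [1.3, 0.2, -2.5]
opening: 0.149
finger_force: 60.0
```

move_arm(plan=[{"x":0,"y":0.035,"z":0.002,"yaw":0,"fingers":1},{"x":0.001,"y":0.07,"z":0.004,"yaw":-0.005,"fingers":1},{"x":0.001,"y":0.098,"z":0.006,"yaw":-0.01,"fingers":1},{"x":0.002,"y":0.114,"z":0.007,"yaw":-0.015,"fingers":1},{"x":0.002,"y":0.123,"z":0.007,"yaw":-0.015,"fingers":1}])

```text
time: 15.05
eef_pos: [0.553, 0.0781, 0.0826]
tcp_rot: [0.066, 0.966, -0.016, 0.248]
contact_force: [0.1, -0.1, -2.7]
opening: 0.151
finger_force: 60.0
```

```bash
python3 - <<'E'
from h import *
ctrl.read_camera("wrist");w=wsave('pics/w5.png')
to([.554,.0782,.055])
t=ctrl.read_camera('top')[:,:,::-1];s=ctrl.read_camera('scene')[:,:,::-1]
o=np.zeros((400,800,3),np.uint8)
o[:300,:400]=cv2.resize(t[180:270,190:310],(400,300),interpolation=cv2.INTER_CUBIC);o[:400,400:]=cv2.resize(w[60:,:,::-1],(400,400))[:400]
cv2.imwrite('pics/v5.png',o)
E
```

```text
eef [0.5534 0.0775 0.083 ] tool shift [0.0131 0.0007 0.0248]
x [-0.868  0.12  -0.482] y [0.135 0.991 0.002] z [ 0.478 -0.064 -0.876] q [-0.01 -0.08  2.28 -0.13  0.45 -1.34] F [ 0.4  0.2 -3.3] op 0.154
```

View pics/v5.png

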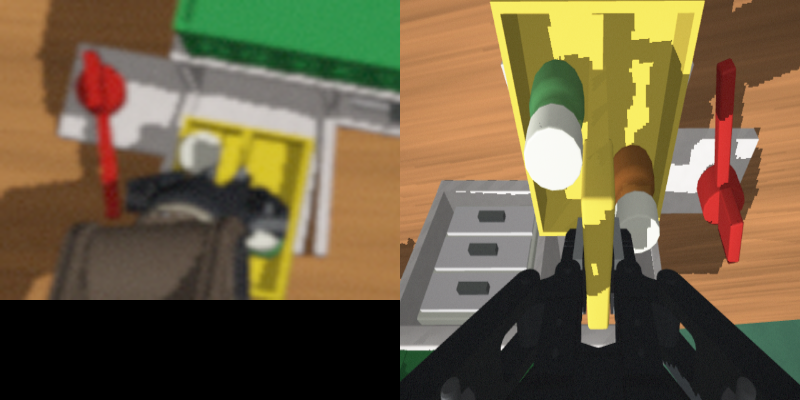

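```bash
python3 - <<'E'
from h import *
f='pics/w5.png';im=cv2.imread(f);hsv=cv2.cvtColor(im,cv2.COLOR_BGR2HSV);m=(cv2.inRange(hsv,(0,130,60),(8,255,255))|cv2.inRange(hsv,(172,130,60),(180,255,255)))
n,l,st,ce=cv2.connectedComponentsWithStats(m);i=[j for j in range(1,n) if st[j,0]>480 and st[j,4]>500];print(st[i])
g=np.argwhere(l==i[0]);print("grip end",g[g[:,0].argmax()][::-1],"arm end",g[g[:,0].argmin()][::-1])
for nm,u,v,z in(("hubL",478,258,.036),("hubR",548,258,.036),("arm t",508+8,125,.036),("armt2",532,128,.036)):print(nm,won(f,u,v,z))
# hub widest row
for r in range(225,300,8):
    x=np.where(m[r,460:580])[0]+460;print(r,x.min(),x.max(),won(f,(x.min()+x.max())/2,r,.04)) if len(x) else 0
E
```

```text
[]Traceback (most recent call last):
  File "<stdin>", line 4, in <module>
IndexError: list index out of range
```

```bash
python3 - <<'E'
from h import *
f='pics/w5.png';im=cv2.imread(f).astype(int);m=((im[:,:,2]>90)&(im[:,:,2]>2.2*im[:,:,1])&(im[:,:,2]>2.2*im[:,:,0])).astype(np.uint8)
n,l,st,ce=cv2.connectedComponentsWithStats(m);i=1+st[1:,4].argmax();print(st[i])
for r in range(st[i,1],st[i,1]+st[i,3],10):
    x=np.where(l[r]==i)[0];print(r,x.min(),x.max(),won(f,(x.min()+x.max())/2,r,.036),won(f,(x.min()+x.max())/2,r,.072)) if len(x) else 0
E
```

```text
[ 475  122   76  214 7671]
122 523 530 [0.507  0.1855 0.036 ] [0.4847 0.1663 0.072 ]
132 511 537 [0.5124 0.1857 0.036 ] [0.4888 0.1665 0.072 ]
142 514 536 [0.5182 0.1876 0.036 ] [0.4934 0.168  0.072 ]
152 513 535 [0.5242 0.1886 0.036 ] [0.498  0.1687 0.072 ]
162 513 534 [0.5304 0.1899 0.036 ] [0.5029 0.1697 0.072 ]
172 512 533 [0.5369 0.1909 0.036 ] [0.5079 0.1706 0.072 ]
182 505 532 [0.5435 0.1905 0.036 ] [0.5131 0.1702 0.072 ]
192 505 531 [0.5507 0.1919 0.036 ] [0.5187 0.1713 0.072 ]
202 505 529 [0.5582 0.1931 0.036 ] [0.5245 0.1723 0.072 ]
212 504 528 [0.566  0.1944 0.036 ] [0.5307 0.1733 0.072 ]
222 504 527 [0.5744 0.196  0.036 ] [0.5372 0.1745 0.072 ]
232 503 527 [0.5832 0.1978 0.036 ] [0.544  0.1759 0.072 ]
242 485 536 [0.5921 0.1971 0.036 ] [0.551  0.1754 0.072 ]
252 477 542 [0.6018 0.1986 0.036 ] [0.5586 0.1765 0.072 ]
262 476 549 [0.6125 0.2029 0.036 ] [0.5669 0.1799 0.072 ]
272 480 550 [0.6238 0.2071 0.036 ] [0.5757 0.1832 0.072 ]
282 484 543 [0.6354 0.2087 0.036 ] [0.5848 0.1845 0.072 ]
292 492 547 [0.6486 0.216  0.036 ] [0.595  0.1901 0.072 ]
302 510 547 [0.6629 0.2259 0.036 ] [0.6062 0.1979 0.072 ]
312 515 545 [0.6774 0.2308 0.036 ] [0.6175 0.2016 0.072 ]
322 519 543 [0.6929 0.2355 0.036 ] [0.6295 0.2053 0.072 ]
332 523 541 [0.7095 0.2406 0.036 ] [0.6425 0.2093 0.072 ]
```

move_arm(plan=[{"x":0.004,"y":-0.002,"z":0.007,"yaw":0,"fingers":1},{"x":0.009,"y":-0.002,"z":0.017,"yaw":0,"fingers":1},{"x":0.013,"y":-0.002,"z":0.024,"yaw":0,"fingers":1},{"x":0.014,"y":-0.002,"z":0.026,"yaw":0,"fingers":1}])

```text
time: 15.65
eef_pos: [0.5537, 0.0732, 0.053]
tcp_rot: [0.067, 0.966, -0.017, 0.248]
contact_force: [-0.6, -0.8, -3.4]
opening: 0.152
finger_force: 60.0
```

move_arm(plan=[{"x":0.0005,"y":0,"z":0.001,"yaw":0,"fingers":1},{"x":0.001,"y":0,"z":0.002,"yaw":0,"fingers":1}])

```text
time: 15.85
eef_pos: [0.5557, 0.0736, 0.0534]
tcp_rot: [0.067, 0.966, -0.016, 0.251]
contact_force: [-1.6, 0.3, -2.6]
opening: 0.154
finger_force: 60.0
```

move_arm(plan=[{"x":0.0005,"y":0,"z":0.001,"yaw":0,"fingers":1},{"x":0.001,"y":0,"z":0.002,"yaw":0,"fingers":1},{"x":0.001,"y":0,"z":0.002,"yaw":0,"fingers":1}])

```text
time: 16.15
eef_pos: [0.5555, 0.0737, 0.0511]
tcp_rot: [0.067, 0.966, -0.016, 0.251]
contact_force: [0.3, -0.1, -3.0]
opening: 0.153
finger_force: 60.0
```

```bash
python3 -c "
from h import *
to([.5537,.0757,.0509])"
```

```text
eef [0.5555 0.0737 0.0511] tool shift [ 0.0019  0.0017 -0.0008]
x [-0.865  0.121 -0.486] y [0.138 0.99  0.002] z [ 0.482 -0.065 -0.874] q [-0.02 -0.01  2.29 -0.15  0.37 -1.32] F [ 0.3 -0.1 -3. ] op 0.153
```

move_arm(plan=[{"x":0.0005,"y":0.0015,"z":0.001,"yaw":0,"fingers":1},{"x":0.001,"y":0.0015,"z":0.002,"yaw":0,"fingers":1},{"x":0.001,"y":0.0015,"z":0.002,"yaw":0,"fingers":1}])

```text
time: 16.45
eef_pos: [0.5558, 0.0753, 0.0488]
tcp_rot: [0.067, 0.966, -0.016, 0.251]
contact_force: [-0.4, 0.8, -2.5]
opening: 0.155
finger_force: 60.0
```

move_arm(plan=[{"x":0.0005,"y":0,"z":0.001,"yaw":0,"fingers":1},{"x":0.0005,"y":0,"z":0.001,"yaw":0,"fingers":1}])

```text
time: 16.65
eef_pos: [0.5564, 0.0751, 0.0487]
tcp_rot: [0.067, 0.965, -0.017, 0.251]
contact_force: [-3.9, -1.4, 3.2]
opening: 0.157
finger_force: 61.1
```

```bash
python3 -c "
from h import *
to([.5537,.0757,.0509])"
```

```text
eef [0.5564 0.0751 0.0487] tool shift [ 0.0014  0.0002 -0.0033]
x [-0.865  0.121 -0.487] y [0.138 0.99  0.002] z [ 0.483 -0.066 -0.873] q [-0.02 -0.01  2.29 -0.16  0.36 -1.31] F [-3.9 -1.4  3.2] op 0.157
```

move_arm(plan=[{"x":-0.005,"y":0,"z":0.002,"yaw":0,"fingers":1},{"x":-0.0105,"y":0,"z":0.005,"yaw":0,"fingers":1},{"x":-0.016,"y":0,"z":0.008,"yaw":0,"fingers":1},{"x":-0.021,"y":0,"z":0.011,"yaw":0,"fingers":1},{"x":-0.026,"y":0,"z":0.0135,"yaw":0,"fingers":1}], force=30)

```text
time: 17.15
eef_pos: [0.5856, 0.0711, 0.0487]
tcp_rot: [0.067, 0.966, -0.016, 0.251]
contact_force: [-4.2, -0.8, 1.6]
opening: 0.158
finger_force: 60.9
```

```bash
python3 -c "
from h import *
to([.5537,.0757,.0509])"
```

```text
eef [0.5856 0.0711 0.0487] tool shift [ 0.0271  0.0002 -0.0176]
x [-0.865  0.121 -0.486] y [0.138 0.99  0.002] z [ 0.482 -0.065 -0.874] q [-0.03  0.06  2.22 -0.15  0.36 -1.33] F [-4.2 -0.8  1.6] op 0.158
```

move_arm(plan=[{"x":-0.006,"y":0,"z":0.0033,"yaw":0,"fingers":1},{"x":-0.012,"y":0,"z":0.0067,"yaw":0,"fingers":1},{"x":-0.018,"y":0,"z":0.01,"yaw":0,"fingers":1},{"x":-0.024,"y":0,"z":0.0135,"yaw":0,"fingers":1}], force=30)

```text
time: 17.55
eef_pos: [0.6128, 0.0673, 0.0486]
tcp_rot: [0.067, 0.966, -0.016, 0.251]
contact_force: [-4.3, 0.9, 5.2]
opening: 0.153
finger_force: 61.4
```

```bash
python3 -c "
from h import *
to([.5537,.0757,.0509]);wsave('pics/w6.png')"
```

```text
eef [0.6128 0.0673 0.0486] tool shift [ 0.0511  0.0002 -0.031 ]
x [-0.865  0.121 -0.486] y [0.138 0.99  0.002] z [ 0.482 -0.065 -0.874] q [-0.03  0.11  2.16 -0.14  0.37 -1.35] F [-4.3  0.9  5.2] op 0.153
```

View pics/w6.png

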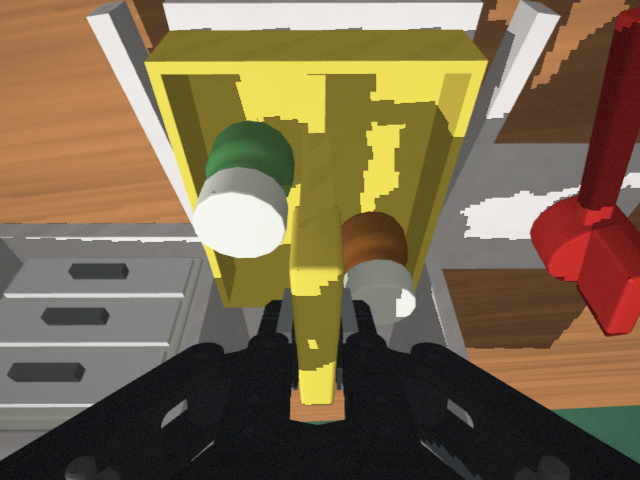

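The tray is centred between the rails (rail ends at (105,10) and (540,10)), its far end is entering the mouth, and both jars are standing. Next: release, rise, retreat, and push on the front wall with shut fingers.

move_arm(plan=[{"x":0,"y":0,"z":0,"yaw":0,"fingers":0.5},{"x":0,"y":0,"z":0,"yaw":0,"fingers":0.5},{"x":0,"y":0,"z":0,"yaw":0,"fingers":0.5},{"x":-0.007,"y":0,"z":-0.013,"yaw":0,"fingers":0.5},{"x":-0.016,"y":0,"z":-0.028,"yaw":0,"fingers":0.5}])

```text
time: 18.1
eef_pos: [0.6114, 0.0672, 0.0797]
tcp_rot: [0.067, 0.966, -0.017, 0.249]
contact_force: [0.5, -0.0, 0.3]
opening: 0.499
finger_force: 0.0
```

move_arm(plan=[{"x":-0.006,"y":0,"z":-0.011,"yaw":0,"fingers":0.5},{"x":-0.011,"y":0,"z":-0.02,"yaw":0,"fingers":0.5}])

```text
time: 18.3
eef_pos: [0.6127, 0.0672, 0.1048]
tcp_rot: [0.067, 0.965, -0.016, 0.251]
contact_force: [-0.1, -0.8, 0.3]
opening: 0.5
finger_force: 0.0
```

```bash
python3 -c "
from h import *
from k import *
to([.4944,.0845,.11]);s=ctrl.get_state();rot=R.from_quat(s['tcp_rot'])
for z in(.11,.05,-.0065):print(ik(np.array([.4944,.0845,z]),rot,s['qpos']))
print(ik(np.array([.629,.067,-.0065]),rot,s['qpos']))"
```

```text
eef [0.6127 0.0672 0.1048] tool shift [ 0.1019  0.0009 -0.0628]
x [-0.865  0.121 -0.487] y [0.138 0.99  0.002] z [ 0.483 -0.065 -0.873] q [-0.03  0.01  2.14 -0.11  0.48 -1.38] F [-0.1 -0.8  0.3] op 0.5
(array([ 0.00678136, -0.28413699,  2.38720008, -0.13445292,  0.53794402,
       -1.32739157]), np.float64(1.6361686311361368e-12))
(array([ 0.0071696 , -0.15737447,  2.41875308, -0.18598083,  0.38164625,
       -1.26982179]), np.float64(7.341635979707384e-13))
(array([ 0.00975802, -0.01068872,  2.4248006 , -0.30759459,  0.24      ,
       -1.14069387]), np.float64(0.005730602156974743))
(array([-0.0303316 ,  0.25054154,  2.12976468, -0.19891965,  0.25967762,
       -1.28314913]), np.float64(6.55443178204651e-09))
```

move_arm(plan=[{"x":0.03,"y":0,"z":-0.017,"yaw":0,"fingers":1},{"x":0.065,"y":0.001,"z":-0.036,"yaw":0,"fingers":1},{"x":0.104,"y":0.001,"z":-0.058,"yaw":0,"fingers":1},{"x":0.104,"y":0.001,"z":-0.058,"yaw":0,"fingers":1}])

```text
time: 18.7
eef_pos: [0.4877, 0.0854, 0.0998]
tcp_rot: [0.066, 0.967, -0.017, 0.247]
contact_force: [-0.6, 0.5, -0.4]
opening: 0.001
finger_force: 0.0
```

move_arm(plan=[{"x":0.015,"y":0,"z":0.027,"yaw":0,"fingers":1},{"x":0.03,"y":0,"z":0.054,"yaw":0,"fingers":1},{"x":0.044,"y":0,"z":0.08,"yaw":0,"fingers":1},{"x":0.05,"y":0,"z":0.09,"yaw":0,"fingers":1},{"x":0.05,"y":0,"z":0.09,"yaw":0,"fingers":1}])

```text
time: 19.2
eef_pos: [0.4932, 0.0846, -0.0017]
tcp_rot: [0.067, 0.966, -0.017, 0.248]
contact_force: [0.3, 1.0, 0.5]
opening: -0.001
finger_force: 0.0
```

```bash
python3 -c "
from h import *
to([.519,.080,-.002])"
```

```text
eef [ 0.4932  0.0846 -0.0017] tool shift [-0.0228 -0.001   0.0129]
x [-0.868  0.121 -0.482] y [0.138 0.99  0.001] z [ 0.477 -0.066 -0.876] q [ 0.01 -0.02  2.43 -0.28  0.25 -1.17] F [0.3 1.  0.5] op -0.001
```

move_arm(plan=[{"x":-0.009,"y":0,"z":0.005,"yaw":0,"fingers":1},{"x":-0.016,"y":0,"z":0.009,"yaw":0,"fingers":1},{"x":-0.02,"y":0,"z":0.011,"yaw":0,"fingers":1},{"x":-0.024,"y":0,"z":0.0132,"yaw":0,"fingers":1},{"x":-0.029,"y":0,"z":0.016,"yaw":0,"fingers":1}])

```text
time: 19.7
eef_pos: [0.5273, 0.0802, 0.001]
tcp_rot: [0.067, 0.966, -0.017, 0.25]
contact_force: [-6.5, 0.7, 4.3]
opening: -0.002
finger_force: 2.9
```

move_arm(plan=[{"x":-0.005,"y":0,"z":0.0028,"yaw":0,"fingers":1},{"x":-0.01,"y":0,"z":0.0055,"yaw":0,"fingers":1},{"x":-0.015,"y":0,"z":0.0083,"yaw":0,"fingers":1},{"x":-0.02,"y":0,"z":0.011,"yaw":0,"fingers":1}])

```text
time: 20.1
eef_pos: [0.5499, 0.0771, 0.0011]
tcp_rot: [0.067, 0.966, -0.017, 0.25]
contact_force: [-4.6, 0.5, 3.2]
opening: 0.006
finger_force: 2.4
```

```bash
python3 -c "
from h import *
to([.619,.0665,-.002])"
```

```text
eef [0.5499 0.0771 0.0011] tool shift [-0.0596 -0.001   0.0366]
x [-0.866  0.121 -0.485] y [0.138 0.99  0.002] z [ 0.481 -0.066 -0.874] q [-0.01  0.09  2.31 -0.24  0.25 -1.23] F [-4.6  0.5  3.2] op 0.006
```

move_arm(plan=[{"x":-0.005,"y":0,"z":0.004,"yaw":0,"fingers":1},{"x":-0.01,"y":0,"z":0.007,"yaw":0,"fingers":1},{"x":-0.015,"y":0,"z":0.01,"yaw":0,"fingers":1},{"x":-0.02,"y":0,"z":0.013,"yaw":0,"fingers":1},{"x":-0.025,"y":0,"z":0.016,"yaw":0,"fingers":1}])

```text
time: 20.6
eef_pos: [0.5793, 0.0731, -0.0007]
tcp_rot: [0.067, 0.966, -0.017, 0.25]
contact_force: [-6.3, 1.7, 6.1]
opening: 0.002
finger_force: 3.3
```

move_arm(plan=[{"x":-0.005,"y":0,"z":0.0028,"yaw":0,"fingers":1},{"x":-0.01,"y":0,"z":0.0055,"yaw":0,"fingers":1},{"x":-0.015,"y":0,"z":0.0083,"yaw":0,"fingers":1},{"x":-0.02,"y":0,"z":0.011,"yaw":0,"fingers":1}])

```text
time: 21.0
eef_pos: [0.6018, 0.0701, -0.0006]
tcp_rot: [0.067, 0.966, -0.016, 0.25]
contact_force: [-5.5, 0.8, 3.4]
opening: -0.005
finger_force: 2.8
```

```bash
python3 -c "
from h import *
to([.629,.0665,-.002])"
```

```text
eef [ 6.018e-01  7.010e-02 -6.000e-04] tool shift [-0.0234  0.0002  0.0145]
x [-0.866  0.121 -0.485] y [0.138 0.99  0.002] z [ 0.481 -0.065 -0.875] q [-0.03  0.19  2.19 -0.2   0.26 -1.28] F [-5.5  0.8  3.4] op -0.005
```

Slow now, 2 mm per row, watching the force.

move_arm(plan=[{"x":-0.0026,"y":0,"z":0.0015,"yaw":0,"fingers":1},{"x":-0.005,"y":0,"z":0.003,"yaw":0,"fingers":1},{"x":-0.0078,"y":0,"z":0.0043,"yaw":0,"fingers":1},{"x":-0.0104,"y":0,"z":0.0058,"yaw":0,"fingers":1}])

```text
time: 21.4
eef_pos: [0.6134, 0.0684, -0.0009]
tcp_rot: [0.067, 0.966, -0.016, 0.25]
contact_force: [-6.0, 1.3, 3.7]
opening: -0.003
finger_force: 3.0
```

move_arm(plan=[{"x":-0.0018,"y":0,"z":0.001,"yaw":0,"fingers":1},{"x":-0.0035,"y":0,"z":0.002,"yaw":0,"fingers":1},{"x":-0.0052,"y":0,"z":0.0029,"yaw":0,"fingers":1}])

```text
time: 21.7
eef_pos: [0.6194, 0.0675, -0.0009]
tcp_rot: [0.067, 0.966, -0.016, 0.25]
contact_force: [-5.5, 1.3, 3.7]
opening: 0.004
finger_force: 2.7
```

```bash
python3 -c "
from h import *
to([.629,.0665,-.002])"
```

```text
eef [ 0.6194  0.0675 -0.0009] tool shift [-0.0079  0.0003  0.0056]
x [-0.866  0.121 -0.485] y [0.138 0.99  0.002] z [ 0.481 -0.065 -0.874] q [-0.03  0.22  2.15 -0.19  0.27 -1.29] F [-5.5  1.3  3.7] op 0.004
```

move_arm(plan=[{"x":-0.0018,"y":0,"z":0.001,"yaw":0,"fingers":1},{"x":-0.0035,"y":0,"z":0.002,"yaw":0,"fingers":1}])

```text
time: 21.9
eef_pos: [0.6234, 0.067, -0.0009]
tcp_rot: [0.067, 0.966, -0.016, 0.25]
contact_force: [-6.3, 1.3, 4.5]
opening: 0.006
finger_force: 3.1
```

move_arm(plan=[{"x":-0.0009,"y":0,"z":0.0005,"yaw":0,"fingers":1},{"x":-0.0018,"y":0,"z":0.001,"yaw":0,"fingers":1}])

```text
time: 22.1
eef_pos: [0.6254, 0.0667, -0.001]
tcp_rot: [0.067, 0.966, -0.016, 0.25]
contact_force: [-5.4, 1.8, 4.6]
opening: -0.002
finger_force: 2.9
```

move_arm(plan=[{"x":-0.0009,"y":0,"z":0.0005,"yaw":0,"fingers":1},{"x":-0.0018,"y":0,"z":0.001,"yaw":0,"fingers":1}])

```text
time: 22.3
eef_pos: [0.6274, 0.0664, -0.0009]
tcp_rot: [0.067, 0.966, -0.016, 0.25]
contact_force: [-5.4, 2.0, 3.2]
opening: -0.001
finger_force: 2.8
```

move_arm(plan=[{"x":-0.0009,"y":0,"z":0.0005,"yaw":0,"fingers":1},{"x":-0.0018,"y":0,"z":0.001,"yaw":0,"fingers":1}])

```text
time: 22.5
eef_pos: [0.6288, 0.0662, -0.0011]
tcp_rot: [0.067, 0.966, -0.017, 0.249]
contact_force: [-14.5, 3.8, 12.4]
opening: -0.001
finger_force: 7.6
```

move_arm(plan=[{"x":-0.0009,"y":0,"z":0.0005,"yaw":0,"fingers":1},{"x":-0.0013,"y":0,"z":0.0008,"yaw":0,"fingers":1}])

```text
time: 22.7
eef_pos: [0.6288, 0.0662, -0.0013]
tcp_rot: [0.067, 0.966, -0.017, 0.248]
contact_force: [-23.0, 2.6, 20.2]
opening: 0.0
finger_force: 11.2
```

```bash
python3 -c "
from h import *
to([.629,.0665,-.002])"
```

```text
eef [ 0.6288  0.0662 -0.0013] tool shift [0.0002 0.0004 0.0007]
x [-0.868  0.121 -0.481] y [0.138 0.99  0.001] z [ 0.476 -0.066 -0.877] q [-0.03  0.24  2.13 -0.18  0.28 -1.3 ] F [-23.    2.6  20.2] op 0.0
```

The force rose to about 30 N at x = 0.6288 without further motion, so the tray is on the stop. I'll back off and lift, then plan the latch sweep: push its arm with the shut fingertips.

move_arm(plan=[{"x":0.003,"y":0,"z":-0.0016,"yaw":0,"fingers":1},{"x":0.01,"y":0,"z":-0.0055,"yaw":0,"fingers":1},{"x":0.022,"y":0,"z":-0.012,"yaw":0,"fingers":1},{"x":0.035,"y":0,"z":-0.019,"yaw":0,"fingers":1}])

```text
time: 23.1
eef_pos: [0.5922, 0.0711, -0.001]
tcp_rot: [0.067, 0.965, -0.016, 0.251]
contact_force: [-0.8, 0.2, -0.2]
opening: -0.001
finger_force: 0.0
```

move_arm(plan=[{"x":-0.008,"y":0,"z":-0.015,"yaw":0,"fingers":1},{"x":-0.022,"y":0,"z":-0.04,"yaw":0,"fingers":1},{"x":-0.037,"y":0,"z":-0.067,"yaw":0,"fingers":1},{"x":-0.045,"y":0,"z":-0.081,"yaw":0,"fingers":1}])

```text
time: 23.5
eef_pos: [0.5938, 0.0709, 0.0949]
tcp_rot: [0.067, 0.965, -0.016, 0.253]
contact_force: [-0.3, -0.2, 0.2]
opening: 0.002
finger_force: 0.0
```

```bash
cat > latch.py <<'E'
from h import *
from k import *
ax=np.array([.624,.206]);zt=.026
def pose(phi,r,gap,M):
    a=np.array([np.cos(phi),np.sin(phi)]);n=np.array([-a[1],a[0]])
    rx,ry=np.array([.9907,-.1357]),np.array([.1357,.9907])
    s=.0105*abs(n@rx)+.0145*abs(n@ry)
    T=ax+r*a-(.006+s+gap)*n
    return np.r_[T,zt]+.036*M[:,2]
E
python3 - <<'E'
from latch import *
s=ctrl.get_state();rot=R.from_quat(s['tcp_rot']);M=rot.as_matrix()
im=ctrl.read_camera("top");m=((im[:,:,0]>80)&(im[:,:,0]>2.2*im[:,:,1])&(im[:,:,0]>2.2*im[:,:,2])).astype(np.uint8);m[:190]=0;m[260:]=0;m[:,:205]=0;m[:,:]*=1;m[:,245:]=0
g=np.argwhere(m)[:,::-1];print(len(g),g.min(0),g.max(0),"arm tip",on("top",*g[g[:,1].argmax()],.036))
p0=pose(np.radians(189),.055,.014,M);to([p0[0],p0[1],.085])
for ph in range(189,263,12):
    p=pose(np.radians(ph),.055,0,M);q,e=ik(p,rot,s['qpos']);print(ph,p.round(4),q.round(2),round(e,4))
E
```

```text
233 [213 195] [226 228] arm tip [0.5631 0.1951 0.036 ]
eef [0.5954 0.071  0.0975] tool shift [ 0.0377  0.1571 -0.0065]
x [-0.86   0.121 -0.495] y [0.138 0.99  0.003] z [ 0.491 -0.065 -0.869] q [-0.03 -0.01  2.19 -0.12  0.46 -1.36] F [1.2 0.2 1.8] op 0.001
189 [ 0.5836  0.2177 -0.0054] [ 0.29  0.26  2.12 -0.62  0.35 -0.6 ] 0.0
201 [ 0.5817  0.2061 -0.0054] [ 0.27  0.25  2.14 -0.61  0.34 -0.63] 0.0
213 [ 0.5824  0.1937 -0.0054] [ 0.24  0.24  2.15 -0.59  0.33 -0.67] 0.0
225 [ 0.5863  0.1811 -0.0054] [ 0.21  0.23  2.15 -0.57  0.32 -0.71] 0.0
237 [ 0.5934  0.1693 -0.0054] [ 0.19  0.24  2.15 -0.54  0.31 -0.77] 0.0
249 [ 0.6036  0.1593 -0.0054] [ 0.16  0.25  2.13 -0.5   0.3  -0.82] 0.0
261 [ 0.6163  0.1519 -0.0054] [ 0.14  0.27  2.11 -0.47  0.3  -0.87] 0.0
```

move_arm(plan=[{"x":0.009,"y":0.038,"z":-0.002,"yaw":0,"fingers":1},{"x":0.019,"y":0.08,"z":-0.003,"yaw":0,"fingers":1},{"x":0.029,"y":0.12,"z":-0.005,"yaw":0,"fingers":1},{"x":0.038,"y":0.157,"z":-0.0065,"yaw":0,"fingers":1},{"x":0.038,"y":0.157,"z":-0.0065,"yaw":0,"fingers":1}])

```text
time: 24.05
eef_pos: [0.5766, 0.2355, 0.0777]
tcp_rot: [0.065, 0.966, -0.015, 0.25]
contact_force: [-0.3, -0.2, 0.1]
opening: -0.005
finger_force: 0.0
```

```bash
python3 - <<'E'
from latch import *
f='pics/w7.png';wsave(f);s=ctrl.get_state();M=R.from_quat(s['tcp_rot']).as_matrix()
im=cv2.imread(f).astype(int);m=((im[:,:,2]>80)&(im[:,:,2]>2.2*im[:,:,1])&(im[:,:,2]>2.2*im[:,:,0])).astype(np.uint8)
n,l,st,ce=cv2.connectedComponentsWithStats(m)
for i in range(1,n):
    if st[i,4]>300:print(st[i],ce[i].round())
t=ctrl.read_camera("top");cv2.imwrite("pics/t7.png",t[:,:,::-1])
o=np.zeros((480,800,3),np.uint8);o[:300,:400]=cv2.resize(t[170:260,190:310,::-1],(400,300),interpolation=cv2.INTER_CUBIC);o[:300,400:]=cv2.resize(im.astype(np.uint8),(400,300));cv2.imwrite("pics/v7.png",o[:300])
p=pose(np.radians(189),.055,.014,M);to(p)
E
```

```text
[ 429    0  137   50 4690] [487.  18.]
[ 192  123  128  203 6862] [261. 229.]
eef [0.5768 0.2323 0.0777] tool shift [ 0.0365 -0.0002  0.0749]
x [-0.866  0.119 -0.485] y [0.136 0.991 0.001] z [ 0.481 -0.065 -0.875] q [ 0.32  0.11  2.1  -0.44  0.52 -0.78] F [-0.8 -0.4 -0.3] op -0.002
```

View pics/v7.png

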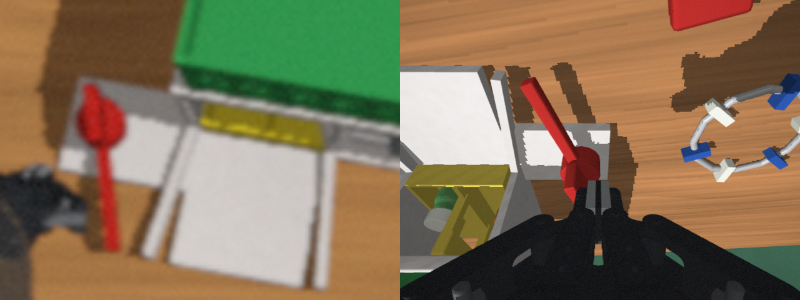

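The tray's front wall sits flush at the mouth (top crop row ~120, columns 200-325), the jars are standing, and the fingertips are left of the latch arm. Descending beside the arm.

move_arm(plan=[{"x":0.01,"y":0,"z":0.02,"yaw":0,"fingers":1},{"x":0.021,"y":0,"z":0.043,"yaw":0,"fingers":1},{"x":0.032,"y":0,"z":0.066,"yaw":0,"fingers":1},{"x":0.0365,"y":0,"z":0.075,"yaw":0,"fingers":1},{"x":0.0365,"y":0,"z":0.075,"yaw":0,"fingers":1}])

```text
time: 24.65
eef_pos: [0.5804, 0.2288, -0.0073]
tcp_rot: [0.068, 0.966, -0.018, 0.248]
contact_force: [0.1, 0.2, 0.1]
opening: 0.005
finger_force: 0.0
```

```bash
python3 - <<'E'
from latch import *
s=ctrl.get_state();M=R.from_quat(s['tcp_rot']).as_matrix();to(s["eef_pos"])
b=s["eef_pos"]
for ph in (189,197,205,213,221,229,237,245,250,255,258,261,262.2):
    p=pose(np.radians(ph),.055,0,M);print(ph,(M.T@(p-b)).round(4))
E
```

```text
eef [ 0.5804  0.2288 -0.0073] tool shift [0. 0. 0.]
x [-0.867  0.123 -0.482] y [ 0.14  0.99 -0.  ] z [ 0.477 -0.068 -0.876] q [ 0.31  0.27  2.11 -0.62  0.37 -0.58] F [0.1 0.2 0.1] op 0.005
189 [-0.0047 -0.0107  0.0006]
197 [-0.0043 -0.0184  0.0003]
205 [-0.0049 -0.0264  0.0006]
213 [-0.0066 -0.0346  0.0016]
221 [-0.0096 -0.0426  0.0032]
229 [-0.0138 -0.0503  0.0055]
237 [-0.0191 -0.0572  0.0085]
245 [-0.0256 -0.0632  0.0121]
250 [-0.0301 -0.0663  0.0146]
255 [-0.035  -0.0689  0.0172]
258 [-0.038  -0.0701  0.0189]
261 [-0.0411 -0.0712  0.0206]
262.2 [-0.0424 -0.0715  0.0213]
```

move_arm(plan=[{"x":-0.004,"y":-0.008,"z":0.0005,"yaw":0,"fingers":1},{"x":-0.0045,"y":-0.014,"z":0.0005,"yaw":0,"fingers":1},{"x":-0.0045,"y":-0.02,"z":0.0005,"yaw":0,"fingers":1},{"x":-0.005,"y":-0.0265,"z":0.0006,"yaw":0,"fingers":1},{"x":-0.0066,"y":-0.0346,"z":0.0016,"yaw":0,"fingers":1}])

```text
time: 25.15
eef_pos: [0.5844, 0.1959, -0.0017]
tcp_rot: [0.067, 0.965, -0.016, 0.252]
contact_force: [0.6, 2.0, 1.2]
opening: 0.004
finger_force: 0.8
```

move_arm(plan=[{"x":-0.003,"y":-0.008,"z":0.0016,"yaw":0,"fingers":1},{"x":-0.0072,"y":-0.0157,"z":0.0039,"yaw":0,"fingers":1},{"x":-0.0125,"y":-0.0226,"z":0.0069,"yaw":0,"fingers":1},{"x":-0.019,"y":-0.0286,"z":0.0105,"yaw":0,"fingers":1},{"x":-0.0235,"y":-0.0317,"z":0.013,"yaw":0,"fingers":1}])

```text
time: 25.65
eef_pos: [0.6056, 0.16, -0.0031]
tcp_rot: [0.067, 0.966, -0.017, 0.25]
contact_force: [0.2, 1.1, -0.3]
opening: -0.002
finger_force: 0.5
```

```bash
cat >> latch.py <<'E'
def arm(f):
    wsave(f);im=cv2.imread(f).astype(int);m=((im[:,:,2]>70)&(im[:,:,2]>2.2*im[:,:,1])&(im[:,:,2]>2.2*im[:,:,0])).astype(np.uint8)
    n,l,st,ce=cv2.connectedComponentsWithStats(m)
    for i in range(1,n):
        if st[i,4]>250:
            g=np.argwhere(l==i)[:,::-1];print(st[i])
            for k in range(0,641,12):
                y=g[g[:,0]==k][:,1]
                if len(y):print(k,y.min(),y.max(),won(f,k,y.min(),.036)[:2],won(f,k,y.max(),.036)[:2])
E
python3 - <<'E'
from latch import *
s=ctrl.get_state();M=R.from_quat(s['tcp_rot']).as_matrix();to(s["eef_pos"])
for ph in (250,255,258,260,262.2,264):print(ph,(M.T@(pose(np.radians(ph),.055,0,M)-s["eef_pos"])).round(4))
arm('pics/w8.png')
E
```

```text
eef [ 0.6056  0.16   -0.0031] tool shift [0. 0. 0.]
x [-0.866  0.122 -0.485] y [0.139 0.99  0.001] z [ 0.481 -0.066 -0.874] q [ 0.16  0.25  2.12 -0.48  0.31 -0.85] F [ 0.2  1.1 -0.3] op -0.002
250 [ 0.0021 -0.0016  0.0016]
255 [-0.0028 -0.0042  0.0043]
258 [-0.0058 -0.0055  0.006 ]
260 [-0.0079 -0.0062  0.0071]
262.2 [-0.0102 -0.0069  0.0084]
264 [-0.0113 -0.0074  0.009 ]
[ 172  299  108   48 3651]
180 299 334 [0.5601 0.1171] [0.5833 0.1074]
192 301 336 [0.5619 0.1209] [0.5855 0.1116]
204 302 338 [0.5631 0.1249] [0.5877 0.1158]
216 304 339 [0.5649 0.1288] [0.5892 0.1204]
228 306 341 [0.5668 0.1327] [0.5915 0.1248]
240 308 343 [0.5686 0.1366] [0.5938 0.1292]
252 310 344 [0.5705 0.1406] [0.5953 0.1339]
264 311 345 [0.5718 0.1448] [0.5969 0.1387]
276 313 335 [0.5738 0.149 ] [0.5895 0.1454]
[ 356  299  130   82 5093]
360 326 336 [0.5874 0.1794] [0.5951 0.179 ]
372 328 350 [0.5896 0.184 ] [0.6077 0.1834]
384 314 353 [0.5802 0.1888] [0.6112 0.1885]
396 306 343 [0.5754 0.1932] [0.603  0.1935]
408 302 342 [0.5735 0.1975] [0.6029 0.1984]
420 300 345 [0.5728 0.2017] [0.6062 0.2035]
432 299 352 [0.5728 0.2059] [0.6132 0.209 ]
444 301 358 [0.5747 0.2102] [0.6197 0.2147]
456 306 364 [0.5785 0.2149] [0.6264 0.2207]
468 327 371 [0.5942 0.2214] [0.6347 0.2272]
480 375 377 [0.64   0.2335] [0.6423 0.2339]
[425 398  29  29 303]
432 402 412 [0.6712 0.2135] [0.6865 0.2147]
444 409 420 [0.6827 0.221 ] [0.701  0.2228]
```

move_arm(plan=[{"x":-0.003,"y":-0.0042,"z":0.004,"yaw":0,"fingers":1},{"x":-0.0058,"y":-0.0055,"z":0.006,"yaw":0,"fingers":1},{"x":-0.008,"y":-0.0062,"z":0.007,"yaw":0,"fingers":1},{"x":-0.01,"y":-0.0068,"z":0.0082,"yaw":0,"fingers":1}])

```text
time: 26.1
eef_pos: [0.6173, 0.1523, -0.0054]
tcp_rot: [0.067, 0.966, -0.017, 0.25]
contact_force: [-1.3, 1.6, -0.2]
opening: -0.001
finger_force: 0.5
```

```bash
cat >> latch.py <<'E'
def ang(f):
    wsave(f);bgr=cv2.imread(f);im=bgr.astype(int);red=((im[:,:,2]>70)&(im[:,:,2]>2.2*im[:,:,1])&(im[:,:,2]>2.2*im[:,:,0])).astype(np.uint8)
    n,l,st,ce=cv2.connectedComponentsWithStats(red)
    i=min([j for j in range(1,n) if st[j,4]>250],key=lambda j:st[j,0]);x0,w=st[i,0],st[i,2];print(st[i])
    c=[k for k in range(x0+10,x0+min(w-8,95),4)]
    for nm,fn in(("near",np.min),("far",np.max)):
        v=[fn(np.where(l[:,k]==i)[0]) for k in c];k=np.polyfit(c,v,1)
        z=.024 if nm=="near" else .036
        a=won(f,c[0],np.polyval(k,c[0]),z);b=won(f,c[-1],np.polyval(k,c[-1]),z);d=a-b;print(nm,a,b,"angle",np.degrees(np.arctan2(d[1],d[0])).round(1)%360)
    hsv=cv2.cvtColor(bgr,cv2.COLOR_BGR2HSV);y=cv2.inRange(hsv,(20,110,50),(36,255,255))
    cols=[k for k in range(5,640,5) if (y[:,k]>0).sum()>12];print("yellow cols",cols[0] if cols else 0,cols[-1] if cols else 0)
    if cols:
        v=[np.where(y[:,k])[0].min() for k in cols];print(list(zip(cols,v))[::3])
E
python3 - <<'E'
from latch import *
to(ctrl.get_state()["eef_pos"]);ang('pics/w9.png')
E
```

```text
eef [ 0.6173  0.1523 -0.0054] tool shift [0. 0. 0.]
x [-0.866  0.121 -0.485] y [0.138 0.99  0.002] z [ 0.481 -0.066 -0.874] q [ 0.14  0.27  2.1  -0.45  0.31 -0.89] F [-1.3  1.6 -0.2] op -0.001
[ 180  319   99   35 2672]
near [0.5993 0.0999 0.024 ] [0.6061 0.1333 0.024 ] angle 258.5
far [0.6034 0.1012 0.036 ] [0.606  0.1344 0.036 ] angle 265.5
yellow cols 10 195
[(10, np.int64(373)), (25, np.int64(348)), (40, np.int64(324)), (55, np.int64(325)), (70, np.int64(324)), (85, np.int64(324)), (100, np.int64(324)), (115, np.int64(324)), (130, np.int64(324)), (145, np.int64(324)), (160, np.int64(324)), (175, np.int64(324)), (190, np.int64(354))]
```

```bash
python3 - <<'E'
from latch import *
f='pics/w9.png';im=cv2.imread(f).astype(int);red=((im[:,:,2]>70)&(im[:,:,2]>2.2*im[:,:,1])&(im[:,:,2]>2.2*im[:,:,0]))
print([(k,np.where(red[:,k])[0].min(),np.where(red[:,k])[0].max()) for k in range(182,282,6) if red[:,k].any()])
print([(k,im[300:365:3,k].tolist()) for k in(230,)])
# rack lines at hand: right part of rack front edge rows for white
E
```

```text
[(182, np.int64(332), np.int64(345)), (188, np.int64(319), np.int64(353)), (194, np.int64(319), np.int64(353)), (200, np.int64(319), np.int64(353)), (206, np.int64(319), np.int64(350)), (212, np.int64(320), np.int64(346)), (218, np.int64(320), np.int64(344)), (224, np.int64(320), np.int64(343)), (230, np.int64(320), np.int64(342)), (236, np.int64(320), np.int64(343)), (242, np.int64(320), np.int64(345)), (248, np.int64(321), np.int64(353)), (254, np.int64(321), np.int64(352)), (260, np.int64(321), np.int64(351)), (266, np.int64(321), np.int64(348)), (272, np.int64(321), np.int64(338)), (278, np.int64(322), np.int64(323))]
[(230, [[119, 118, 122], [117, 118, 121], [120, 122, 123], [233, 235, 237], [233, 236, 238], [232, 235, 237], [227, 228, 232], [21, 23, 91], [14, 18, 94], [21, 17, 93], [17, 24, 100], [13, 23, 100], [23, 22, 103], [25, 28, 120], [41, 40, 129], [21, 23, 21], [24, 19, 18], [24, 24, 23], [23, 23, 18], [24, 22, 23], [23, 17, 20], [24, 22, 18]])]
```

move_arm(plan=[{"x":-0.0012,"y":0,"z":0.0007,"yaw":0,"fingers":1},{"x":-0.0023,"y":0,"z":0.0013,"yaw":0,"fingers":1},{"x":-0.0023,"y":0,"z":0.0013,"yaw":0,"fingers":1}])

```text
time: 26.45
eef_pos: [0.6201, 0.1519, -0.0052]
tcp_rot: [0.067, 0.966, -0.017, 0.25]
contact_force: [-0.7, 0.3, -0.4]
opening: -0.003
finger_force: 0.3
```

```bash
cat > m.py <<'E'
from latch import *
import sys
f=sys.argv[1];wsave(f);im=cv2.imread(f).astype(int);red=((im[:,:,2]>70)&(im[:,:,2]>2.2*im[:,:,1])&(im[:,:,2]>2.2*im[:,:,0]))
to(ctrl.get_state()["eef_pos"])
c=[k for k in range(186,276,3) if red[:,k].any()];v=[np.where(red[:,k])[0].min() for k in c];k=np.polyfit(c,v,1);print("arm slope",k,v[::4])
hsv=cv2.cvtColor(im.astype(np.uint8),cv2.COLOR_BGR2HSV);y=cv2.inRange(hsv,(20,110,50),(36,255,255))
c=list(range(45,176,5));v=[np.where(y[:,k])[0].min() if y[:,k].any() else -1 for k in c];print("tray",np.polyfit(c,v,1),v[::5])
E
python3 m.py pics/w10.png
```

```text
eef [ 0.6201  0.1519 -0.0052] tool shift [0. 0. 0.]
x [-0.866  0.121 -0.486] y [0.138 0.99  0.002] z [ 0.481 -0.065 -0.874] q [ 0.14  0.27  2.1  -0.45  0.31 -0.89] F [-0.9 -0.2  0. ] op 0.002
arm slope [7.48980349e-03 3.19714423e+02] [np.int64(324), np.int64(321), np.int64(321), np.int64(321), np.int64(321), np.int64(322), np.int64(322), np.int64(322)]
tray [-5.97571065e-16  3.21000000e+02] [np.int64(321), np.int64(321), np.int64(321), np.int64(321), np.int64(321), np.int64(321)]
```

move_arm(plan=[{"x":-0.0006,"y":0,"z":0.0003,"yaw":0,"fingers":1},{"x":-0.0012,"y":0,"z":0.0007,"yaw":0,"fingers":1},{"x":-0.0012,"y":0,"z":0.0007,"yaw":0,"fingers":1}])

```text
time: 26.8
eef_pos: [0.6212, 0.1518, -0.0053]
tcp_rot: [0.067, 0.966, -0.017, 0.25]
contact_force: [-2.4, -0.5, 1.5]
opening: -0.004
finger_force: 1.4
```

```bash
python3 m.py pics/w11.png
```

```text
eef [ 0.6212  0.1517 -0.0053] tool shift [0. 0. 0.]
x [-0.866  0.121 -0.485] y [0.138 0.99  0.001] z [ 0.481 -0.066 -0.874] q [ 0.14  0.28  2.1  -0.45  0.31 -0.89] F [-2.6 -1.9  0.1] op -0.002
arm slope [-1.06043752e-02  3.24600371e+02] [np.int64(326), np.int64(322), np.int64(322), np.int64(322), np.int64(322), np.int64(322), np.int64(322), np.int64(322)]
tray [-5.33501253e-16  3.20000000e+02] [np.int64(320), np.int64(320), np.int64(320), np.int64(320), np.int64(320), np.int64(320)]
```

move_arm(plan=[{"x":0.004,"y":0,"z":-0.002,"yaw":0,"fingers":1},{"x":0.014,"y":0,"z":-0.008,"yaw":0,"fingers":1},{"x":0.028,"y":0,"z":-0.0155,"yaw":0,"fingers":1},{"x":0.028,"y":0,"z":-0.0155,"yaw":0,"fingers":1}])

```text
time: 27.25
eef_pos: [0.5874, 0.1566, -0.006]
tcp_rot: [0.067, 0.966, -0.017, 0.25]
contact_force: [-0.9, 0.6, 0.6]
opening: -0.001
finger_force: 0.0
```

move_arm(plan=[{"x":-0.01,"y":0,"z":-0.018,"yaw":0,"fingers":1},{"x":-0.026,"y":0,"z":-0.047,"yaw":0,"fingers":1},{"x":-0.026,"y":0,"z":-0.08,"yaw":0,"fingers":1},{"x":-0.01,"y":0,"z":-0.11,"yaw":0,"fingers":1},{"x":0,"y":0,"z":-0.14,"yaw":0,"fingers":1}])

```text
time: 27.75
eef_pos: [0.5218, 0.1655, 0.1183]
tcp_rot: [0.067, 0.966, -0.016, 0.251]
contact_force: [0.2, 0.0, 0.3]
opening: 0.001
finger_force: 0.0
```

```bash
python3 - <<'E'
from latch import *
f='pics/w12.png';wsave(f);to(ctrl.get_state()["eef_pos"])
bgr=cv2.imread(f);im=bgr.astype(int);red=((im[:,:,2]>70)&(im[:,:,2]>2.2*im[:,:,1])&(im[:,:,2]>2.2*im[:,:,0])).astype(np.uint8)
n,l,st,ce=cv2.connectedComponentsWithStats(red)
for i in range(1,n):
    if st[i,4]>200:
        g=np.argwhere(l==i)[:,::-1];xs=range(st[i,0]+2,st[i,0]+st[i,2],8);print(st[i],[(k,g[g[:,0]==k][:,1].min(),g[g[:,0]==k][:,1].max()) for k in xs])
hsv=cv2.cvtColor(bgr,cv2.COLOR_BGR2HSV);y=cv2.inRange(hsv,(20,110,50),(36,255,255))
print([(k,np.where(y[:,k])[0].min()) for k in range(5,640,10) if (y[:,k]>0).sum()>8])
t=ctrl.read_camera("top").astype(int);m=((t[:,:,0]>80)&(t[:,:,0]>2.2*t[:,:,1])&(t[:,:,0]>2.2*t[:,:,2]));m[:190]=0;m[230:]=0;m[:,:200]=0;m[:,320:]=0
print("top arm",[(k,np.where(m[:,k])[0].min(),np.where(m[:,k])[0].max()) for k in range(205,275,3) if m[:,k].any()])
print(on("top",215,205,.036))
E
```

```text
eef [0.5212 0.1666 0.1217] tool shift [0. 0. 0.]
x [-0.863  0.121 -0.49 ] y [0.136 0.991 0.004] z [ 0.486 -0.063 -0.872] q [ 0.21 -0.15  2.26 -0.31  0.57 -1.  ] F [-0.1  2.9  0.3] op -0.004
[  524     0   116   104 10231] [(526, np.int64(43), np.int64(64)), (534, np.int64(0), np.int64(101)), (542, np.int64(0), np.int64(103)), (550, np.int64(0), np.int64(101)), (558, np.int64(0), np.int64(99)), (566, np.int64(0), np.int64(98)), (574, np.int64(0), np.int64(96)), (582, np.int64(0), np.int64(94)), (590, np.int64(0), np.int64(92)), (598, np.int64(0), np.int64(90)), (606, np.int64(0), np.int64(88)), (614, np.int64(0), np.int64(86)), (622, np.int64(0), np.int64(84)), (630, np.int64(0), np.int64(77)), (638, np.int64(0), np.int64(52))]
[ 249  237  174   75 5894] [(251, np.int64(260), np.int64(275)), (259, np.int64(259), np.int64(275)), (267, np.int64(259), np.int64(275)), (275, np.int64(259), np.int64(275)), (283, np.int64(259), np.int64(275)), (291, np.int64(259), np.int64(275)), (299, np.int64(259), np.int64(275)), (307, np.int64(259), np.int64(275)), (315, np.int64(259), np.int64(275)), (3
[... 689 characters left out ...]
t64(277)), (265, np.int64(277)), (275, np.int64(277)), (285, np.int64(277))]
top arm [(211, np.int64(200), np.int64(205)), (214, np.int64(201), np.int64(210)), (217, np.int64(200), np.int64(212)), (220, np.int64(200), np.int64(213)), (223, np.int64(200), np.int64(213)), (226, np.int64(203), np.int64(210)), (229, np.int64(207), np.int64(209)), (232, np.int64(208), np.int64(210)), (235, np.int64(208), np.int64(210)), (238, np.int64(209), np.int64(211)), (241, np.int64(209), np.int64(211)), (244, np.int64(209), np.int64(212)), (247, np.int64(211), np.int64(212)), (250, np.int64(211), np.int64(213)), (253, np.int64(211), np.int64(214)), (256, np.int64(212), np.int64(214))]
[0.6305 0.2213 0.036 ]
```

```bash
python3 - <<'E'
from latch import *
f='pics/w12.png';o=np.array([.6206,.0674]);rx=np.array([.9907,-.1357])
for u,v,z in((205,262,.012),(300,259,.024),(300,275,.036)):print((won(f,u,v,z)[:2]-o)@rx)
print(ctrl.sign_off())
E
```

```text
4.7269999999942185e-05
-0.017533160000000006
-0.010687840000000087
the job is handed in; nothing more can be done
None
```

The job is handed in: the tray is on its stop, flush with the mouth with both jars standing, and the latch arm lies straight across its front (27.8 s of the 72 s); moves at the edge of the arm's reach, used to lean the tool, briefly read up to 112 N at the wrist (limit 120).

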